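# Pack the sanding kit: nest tapered sleeves loosely, press the block in, zero the counter

## Task

Pack the sanding kit away in its tray: stack all the coloured tapered sleeves that are out on the bench, in any order, in the white sprung cup of the tray, each nested upright and loose inside the one below (let them settle under their own weight; never push the stack down so hard that the cup sinks and the sleeves wedge), and press the sanding block fully home in its cutout. When everything is packed, turn the counter's knob back to its zero stop; leave the other things on the bench where they are.

Things in the scene. Friction and masses are not known exactly. Their poses are not given: they have to be found in the camera images.
- sleeve_1_grip (a point): orange plastic sanding sleeve, a hollow tapered cup on a small steel-weighted foot: 75 mm tall, 40 mm wide at the foot, 54 mm under the collar (0.13 mm radius per mm); the collar, the place to grip, is a 62 mm cylinder 20 mm high at the top. Mouth 50 mm; the next sleeve rests in it with its collar 32 mm (+-3) higher. 80 g. May be absent. Point: collar centre, 65 mm above the foot; z up its axis.
- sleeve_2_grip (a point): blue plastic sanding sleeve, a hollow tapered cup on a small steel-weighted foot: 75 mm tall, 40 mm wide at the foot, 54 mm under the collar (0.13 mm radius per mm); the collar, the place to grip, is a 62 mm cylinder 20 mm high at the top. Mouth 50 mm; the next sleeve rests in it with its collar 32 mm (+-3) higher. 80 g. May be absent. Point: collar centre, 65 mm above the foot; z up its axis.
- sleeve_3_grip (a point): green plastic sanding sleeve, a hollow tapered cup on a small steel-weighted foot: 75 mm tall, 40 mm wide at the foot, 54 mm under the collar (0.13 mm radius per mm); the collar, the place to grip, is a 62 mm cylinder 20 mm high at the top. Mouth 50 mm; the next sleeve rests in it with its collar 32 mm (+-3) higher. 80 g. May be absent. Point: collar centre, 65 mm above the foot; z up its axis.
- sleeve_4_grip (a point): yellow plastic sanding sleeve, a hollow tapered cup on a small steel-weighted foot: 75 mm tall, 40 mm wide at the foot, 54 mm under the collar (0.13 mm radius per mm); the collar, the place to grip, is a 62 mm cylinder 20 mm high at the top. Mouth 50 mm; the next sleeve rests in it with its collar 32 mm (+-3) higher. 80 g. May be absent. Point: collar centre, 65 mm above the foot; z up its axis.
- nest_seat (a point): seat in the white nest cup (64 mm wide, rim 50 mm above the bench) at one end of the grey kit tray (116 x 250 mm, 24 mm high): the point on its axis near where the foot of the first sleeve rests; collar centres come to rest 62, 94, 127 and 159 mm above it. Moves with the cup. z up; y points to the cutout at the tray's other end.
- nest (a joint): how far the nest cup is pushed down on its spring, m: 0 at the top, at most 0.012. It starts to sink at about 2 N, then 1.5 N per mm; beyond 7 mm (12 N) the sleeves wedge and the job is spoilt. The weight of four sleeves sinks it by under 2 mm.
- sand_block_centre (a point): sanding block, wood with abrasive paper, 60 x 112 x 26 mm, 90 g, lying flat on the round turntable (top 70 mm above the bench, 171 mm wide); the point is its centre, half-way up; y along its length, z up. Grip it across its 60 mm width.
- cutout (a point): centre of the floor of the block's cutout in the tray's grey insert, 66 x 122 mm, 12 mm deep, y along its length; floor 12 mm and insert top 24 mm above the bench. A block fully home has its centre 13 mm above this point and stands 14 mm out. Orange sprung lips at both ends hold it up some 9 mm until pressed down with 6 to 15 N, then grip it. Either way round fits.
- counter_knob_grip (a point): black bar knob on the small grey piece counter (62 mm square, 28 mm high): bar 34 x 14 mm, 32 mm tall, gripped across its 14 mm; the point lies on the turning axis 65 mm above the bench, 7 mm below the bar's top. It turns with the knob: bar along its x axis, white mark at the -x end.
- counter_knob (a joint): angle of the counter's knob, rad: 0 at the zero stop (white mark at the red tick), growing clockwise seen from above up to 2.8; turn it counter-clockwise to reset. Stiff enough (0.04 N m) to stay where it is left.
- cone_a: cream cast ring cone, 38 mm wide and 62 mm high, a bystander; origin at its underside
- cone_b: cream cast ring cone, 44 mm wide and 66 mm high, a bystander; origin at its underside
- cone_c: cream cast ring cone, 40 mm wide and 55 mm high, a bystander; origin at its underside
Things that resemble listed ones, but are neither listed nor needed, are in the scene too. Of the things that look like the part that bears sleeve_2_grip, the larger one is meant. What is shaped like the part that bears sand_block_centre but purple is not meant.

How it is judged:
On the way, in this order (a step that is already met when the one before it is completed fails the run):
1. all sleeves are nested loosely in the cup and the block is pressed home (horizontal distance between each of sleeve_1_grip, sleeve_2_grip, sleeve_3_grip, sleeve_4_grip and nest_seat below 0.008 m and angle between each of sleeve_1_grip, sleeve_2_grip, sleeve_3_grip, sleeve_4_grip's own z axis and vertical below 0.12 rad and (z of sleeve_1_grip in the frame of nest_seat between 0.054 and 0.07 m or z of sleeve_1_grip in the frame of nest_seat between 0.086 and 0.103 m or z of sleeve_1_grip in the frame of nest_seat between 0.119 and 0.135 m or z of sleeve_1_grip in the frame of nest_seat between 0.151 and 0.168 m) and (z of sleeve_2_grip in the frame of nest_seat between 0.054 and 0.07 m or z of sleeve_2_grip in the frame of nest_seat between 0.086 and 0.103 m or z of sleeve_2_grip in the frame of nest_seat between 0.119 and 0.135 m or z of sleeve_2_grip in the frame of nest_seat between 0.151 and 0.168 m) and (z of sleeve_3_grip in the frame of nest_seat between 0.054 and 0.07 m or z of sleeve_3_grip in the frame of nest_seat between 0.086 and 0.103 m or z of sleeve_3_grip in the frame of nest_seat between 0.119 and 0.135 m or z of sleeve_3_grip in the frame of nest_seat between 0.151 and 0.168 m) and (z of sleeve_4_grip in the frame of nest_seat between 0.054 and 0.07 m or z of sleeve_4_grip in the frame of nest_seat between 0.086 and 0.103 m or z of sleeve_4_grip in the frame of nest_seat between 0.119 and 0.135 m or z of sleeve_4_grip in the frame of nest_seat between 0.151 and 0.168 m) and horizontal distance between sand_block_centre and cutout below 0.006 m and z of sand_block_centre in the frame of cutout below 0.016 m and angle between the y axis of sand_block_centre and the y axis of cutout, either way round below 0.1 rad and angle between sand_block_centre's own z axis and vertical below 0.06 rad), for 0.2 s.
2. then the counter is turned back to its zero stop (value of joint counter_knob below 0.08 rad), for 0.2 s.
At the end, for the whole second after the job is handed in: All sleeves present stand nested in the cup: upright within 0.12 rad, within 8 mm of its axis, collar within 8 mm of a level (62, 94, 127 or 159 mm over the seat), at rest; block centre at most 16 mm above the cutout floor, within 6 mm and 0.1 rad; knob within 0.08 rad of zero (all of step 1 and value of joint counter_knob below 0.08 rad and linear speed of each of sleeve_1, sleeve_2, sleeve_3, sleeve_4 below 0.02 m/s); the robot touches nothing.
It fails at once if the stack is pushed down so hard that the sleeves wedge (cup sunk more than 7 mm) (value of joint nest above 0.007 m).
It fails at once if the bystander ring cone is shoved or knocked over (distance of cone_a from where it was at the start of the episode above 0.05 m).
It fails at once if the bystander ring cone is shoved or knocked over (distance of cone_b from where it was at the start of the episode above 0.05 m).
It fails at once if the bystander ring cone is shoved or knocked over (distance of cone_c from where it was at the start of the episode above 0.05 m).
Of sleeve_1, sleeve_2, sleeve_3, sleeve_4 only 2 to 4 are there at a start; the rules pass over those that are not, and their reading is None.
At some moment in a run one of sleeve_1, sleeve_2, sleeve_3, sleeve_4 may be knocked a few centimetres aside while the robot is not near it.
It also fails if it takes over 210 s, if anything falls off the work surface, if the arm or the gripper's body presses on something with over 40 N, if the wrist force passes 120 N, or if a joint passes its speed limit or range.

## Robot

A 6-joint arm with a two-finger parallel gripper is mounted at the origin on a cart in front of the work surface, level with it; the furniture and walls round the work are solid. World frame = base frame: x ahead of the robot, y to its left, z up, the work surface at z = 0. Lengths are in m, angles in rad, forces in N, time in s.
With the tool pointing down it reaches from about 0.375 to 0.975 m from the base axis. Payload 3.8 kg.
Tool frame: the origin (TCP) lies at the very end of the fingers, on their centre line; the grasp point (between the pads) lies 19 mm behind it; z points along the fingers, y is the line along which they close (so a half turn about z gives the same grasp; the last joint's range is limited). The gripper opens to 85 mm and grips with 20 to 120 N. Pads are 22 mm wide; open, the fingers measure 114 mm over their backs; the gripper's body (76 mm by 85 mm) begins 54 mm behind the grasp point. The pads swing forward as they close: fully open they stand 13 mm farther back than shut.
Start: joints at [1.174, 0.264, 1.604, -0, 1.274, -0.037], TCP at [0.238, 0.632, 0.231] pointing down, gripper open.
Joint ranges: [-2.63, 2.63], [-0.94, 2.18], [0.31, 2.57], [-1.31, 4.45], [0, 2.66], [-2.55, 2.55]. Speed limits (rad/s): [2.57, 2.57, 3.14, 3.14, 3.14, 3.14].

## Interface

Orientations are given as a rotation vector (axis times angle).
In Python, from workcell import read_state, read_camera, calibration, finish_job gives the robot as it stands.
- The arm moves only by the tool step_arm, never from a script. Its argument "commands" is a list of rows, each an object of numbers: "fingers": the gripper's target within -1 to 1 (shut at 1, half-way at 0, fully open at -1); "dx", "dy", "dz": the shift along the tool's x, y, z in m; "roll": the turn about the tool's z in degrees. In form: [{"fingers": .., "dx": .., "dy": .., "dz": .., "roll": ..}, ...]. A call has 1 to 8 rows; each row is the pose to reach, as a shift and turn from the pose commanded when the call began, along the tool's axes at that moment; what a row does not reach only later rows make up. A row lasts 1/8 s, in which the tool goes at most 62.5 mm and 10.7 degrees, less where a joint would pass 70% of its speed; a pose out of reach is approached as far as the arm can. A call with a gripper value outside its range is refused whole. The fingers move at their own pace and stop on an object; "squeeze" is the grip in N (left out, the last holds). Time passes only in rows, so rows that repeat a pose let the fingers close. It gives the time, the measured TCP pose, the force, the opening and the grip force at its end, in the units of the state.
- read_state(): the state, without advancing time (a new reading comes with each control period).
- read_camera(name): name is "scene" or "top" or "wrist"; returns (picture, depth): 384x512x3 uint8, blue, green, red; 384x512 float32, m along the optical axis (not along the pixel's ray), 0 where there is no reading.
- calibration(name): a dict with "intrinsics" (3x3 intrinsics, pixels), "world_to_cam" (4x4, takes a point from world to camera coordinates). Camera axes: x right, y up, looking along -z (the intrinsics and any distortion apply to the point x, -y, -z); pixel columns grow to the right and rows downward; lengths in m; the calibration is good to about 2 mm. A picture is of the moment at which its call begins: read the wrist's pose just before it. calibration takes no time and is no camera call; for the wrist camera it gives the pose at the moment of the call.
- finish_job(): hands the job in; it is judged then, once.
The state is a dict: "time": time; "q": joint angles; "joint_vel": joint speeds; "joint_torque": joint torques, N m; "tool_pos": TCP position; "tcp_rot": TCP orientation; "wrist_force": force on the tool from outside, world axes, zero at the start; "torque": the same for the moment, N m; "width": opening from 0.0 (shut) to 1.0 (fully open); "grip_force": force on a finger pad.
Only numpy, scipy, OpenCV 4.12 (cv2) and the standard library are available. Lean on these libraries where they do the work, as an engineer would, in place of code of your own. Each camera call takes 0.05 s, during which the arm holds its last target. There are 200 camera calls.

## Working session

There is one attempt and no reset: what is moved stays moved. The work goes in short steps, Python scripts to look and compute and a tool call to move; the robot and the scene stay as the last step left them, time stands still between calls to the robot, and variables do not carry over. Pictures are saved under pics/ and viewed, at most 14 in all, crops included, and the job is handed in when it is done.

Besides the shell and the picture viewer there is one more tool, called after "Request:" as name(argument=value, ...), one argument or row to a line, values as JSON. step_arm: Moves the arm, as the interface text tells. Its arguments: {"type":"object","properties":{"commands":{"type":"array","items":{"type":"object","properties":{"fingers":{"type":"number"},"dx":{"type":"number"},"dy":{"type":"number"},"dz":{"type":"number"},"roll":{"type":"number"}}}},"squeeze":{"type":"number"}},"required":["commands"]}

```bash
mkdir -p pics; ls
cat > h.py <<'E'
import numpy as np, cv2
from workcell import read_state, read_camera, calibration, finish_job
def cloud(name):
    c=calibration(name); im,d=read_camera(name)
    K=np.array(c["intrinsics"]); T=np.linalg.inv(np.array(c["world_to_cam"]))
    v,u=np.mgrid[0:d.shape[0],0:d.shape[1]]
    x=(u-K[0,2])/K[0,0]*d; y=(v-K[1,2])/K[1,1]*d
    P=np.stack([x,-y,-d,np.ones_like(d)],-1)@T.T
    return im,d,P[...,:3]
E
python3 - <<'E'
from h import *
print(read_state())
for n in ("scene","top"):
    c=calibration(n); print(n,{k:np.round(v,3).tolist() if not isinstance(v,str) else v for k,v in c.items()})
    im,d,P=cloud(n); cv2.imwrite(f"pics/{n}0.png",cv2.resize(im,(768,576))); np.savez(f"{n}0.npz",im=im,d=d,P=P)
E
```

```text
pics
{'time': 0.0, 'q': array([ 1.17411304e+00,  2.64772409e-01,  1.60538490e+00,  1.37010884e-05,
        1.27367930e+00, -3.69037118e-02]), 'joint_vel': array([-0.00125791, -0.00127259, -0.00066092,  0.00018522, -0.00185056,
       -0.00015373]), 'joint_torque': array([-1.17214979e-03, -5.15120137e+01, -3.67304778e+01, -1.39841550e-04,
        1.33248285e-02,  7.54050433e-06]), 'tool_pos': array([0.23736358, 0.63110943, 0.22994315]), 'tcp_rot': array([-0.56201457, -3.09040764,  0.00343732]), 'wrist_force': array([ 0.017798  , -1.56782656, -0.492033  ]), 'torque': array([-0.02162775,  0.0164267 ,  0.03257185]), 'grip_force': 0.0, 'width': 0.996058067505087}
scene {'intrinsics': [[493.426, 0.0, 258.809], [0.0, 493.426, 196.991], [0.0, 0.0, 1.0]], 'world_to_cam': [[0.679, -0.734, 0.005, -0.269], [0.435, 0.408, 0.803, -0.299], [-0.591, -0.543, 0.596, -1.597], [0.0, 0.0, 0.0, 1.0]]}
top {'intrinsics': [[413.234, 0.0, 256.476], [0.0, 413.234, 193.493], [0.0, 0.0, 1.0]], 'world_to_cam': [[0.005, -1.0, 0.014, 0.065], [0.985, 0.007, 0.17, -0.477], [-0.17, 0.013, 0.985, -1.556], [0.0, 0.0, 0.0, 1.0]]}
```

View pics/scene0.png

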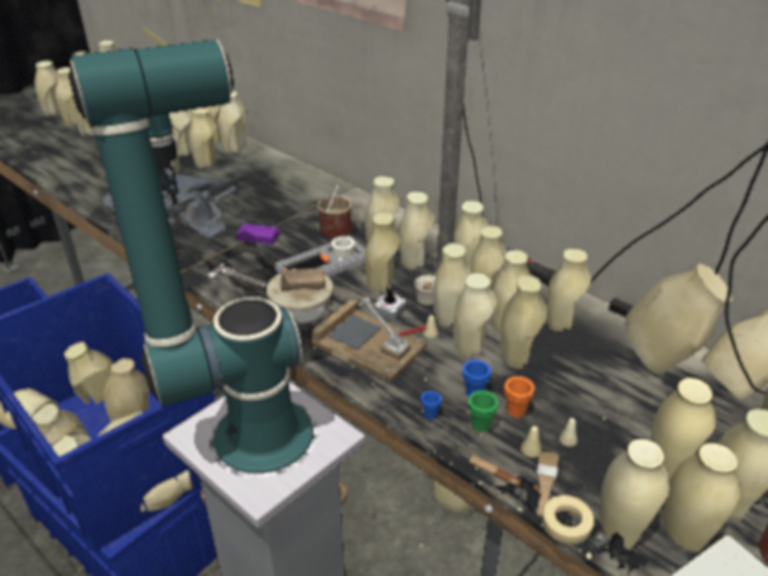

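View pics/top0.png

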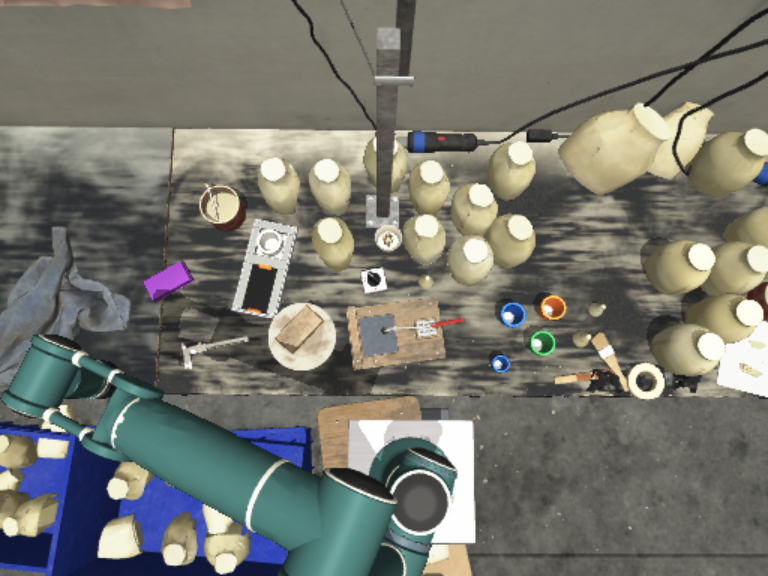

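The scene view (768x576) shows three full-size sleeves: blue (476,377), orange (519,396) and green (483,410). There is also a small blue look-alike at (431,404), the tray at (320,255), the block on the turntable at (303,280), a purple decoy block at (257,233), and the counter at (390,300). Yellow is absent.

In the top view, candidates for each target are:
- **Blue sleeve:** (512,315) is the large one, which is meant. (500,363) is the small decoy.
- **Other sleeves:** orange is at (552,307), green at (542,343).
- **Block:** wood (298,327) is meant, purple (168,281) is not.
- **Knob:** (373,280).

```bash
cat >> h.py <<'E'
def cast(name,uv,z):
    c=calibration(name); K=np.array(c["intrinsics"]); T=np.linalg.inv(np.array(c["world_to_cam"]))
    r=T[:3,:3]@np.array([(uv[0]-K[0,2])/K[0,0],-(uv[1]-K[1,2])/K[1,1],-1.]); o=T[:3,3]
    return o+r*(z-o[2])/r[2]
HSV={'orange':((5,150,120),(17,255,255)),'blue':((100,150,80),(125,255,255)),'green':((50,120,60),(85,255,255)),'yellow':((22,150,120),(35,255,255))}
E
python3 - <<'E'
from h import *
z=np.load("top0.npz"); im,P=z['im'],z['P']; hsv=cv2.cvtColor(im,cv2.COLOR_BGR2HSV)
for k,(a,b) in HSV.items():
    m=cv2.inRange(hsv,a,b); m[:85]=0; m[265:]=0
    n,l,s,c=cv2.connectedComponentsWithStats(m)
    for i in range(1,n):
        if s[i,4]>12:
            mm=l==i; p=P[mm]; 
            (cc,r)=cv2.minEnclosingCircle(np.argwhere(mm)[:,::-1].astype(np.float32))
            print(k,s[i],np.round(cc,1),round(r,1),"zmax",np.percentile(p[:,2],[5,50,97]).round(3),"cast75",cast("top",cc,0.075).round(3))
for nm,(u,v) in dict(block=(298,327),cup=(271,241),knob=(373,280),tt=(276,350),cut=(258,288),coneA=(426,281),c2=(597,310),c3=(583,340)).items():
    print(nm,P[int(v/1.5),int(u/1.5)].round(3))
a=cv2.resize(im[130:250,145:305],(800,600),interpolation=cv2.INTER_CUBIC); cv2.imwrite("pics/c1.png",a)
# tall things near the tray / route
H=P[...,2]; 
for lo in (0.1,):
    m=((H>lo)&(H<0.6)).astype(np.uint8); m[265:]=0
    n,l,s,c=cv2.connectedComponentsWithStats(m)
    for i in range(1,n):
        if s[i,4]>60:
            p=P[l==i]; print(s[i],np.percentile(p,2,axis=0).round(2),np.percentile(p,98,axis=0).round(2))
E
```

```text
orange [173 177   8   3  18] [176.5 178. ] 3.6 zmax [0.018 0.024 0.029] cast75 [0.528 0.371 0.075]
orange [360 197  17  16 105] [368.2 204.6] 8.6 zmax [0.017 0.057 0.078] cast75 [ 0.431 -0.354  0.075]
orange [360 204   5   9  17] [362. 208.] 4.5 zmax [0.015 0.066 0.078] cast75 [ 0.418 -0.33   0.075]
blue [276  88   7  14  92] [279.   94.5] 7.2 zmax [0.036 0.054 0.065] cast75 [ 0.867 -0.019  0.075]
blue [503 109   9  14  66] [508.6 115.3] 6.7 zmax [0.036 0.051 0.066] cast75 [ 0.79  -0.924  0.075]
blue [333 201  17  17 174] [341.2 209.5] 8.5 zmax [0.018 0.065 0.081] cast75 [ 0.412 -0.251  0.075]
blue [328 237  12  11  72] [333.4 242. ] 5.7 zmax [0.019 0.048 0.057] cast75 [ 0.29  -0.218  0.075]
green [352 221  18  16 177] [360.7 229. ] 8.8 zmax [0.018 0.066 0.082] cast75 [ 0.339 -0.322  0.075]
block [0.373 0.282 0.1  ]
cup [0.614 0.372 0.013]
knob [0.499 0.1   0.075]
tt [0.32  0.337 0.069]
cut [0.485 0.399 0.011]
coneA [ 0.501 -0.038  0.05 ]
c2 [ 0.431 -0.48   0.039]
c3 [ 0.353 -0.436  0.042]
[    0     0   265    79 18497] [0.92 0.1  0.11] [0.94 0.95 0.57]
[  264     0   248   121 2107
[... 240 characters left out ...]
28  33 712] [0.69 0.29 0.11] [0.77 0.38 0.21]
[206 106  28  33 712] [0.68 0.16 0.1 ] [0.77 0.26 0.21]
[273 107  27  32 671] [ 0.68 -0.09  0.11] [0.77 0.   0.2 ]
[ 301  122   56   53 1533] [ 0.55 -0.29  0.11] [ 0.71 -0.11  0.21]
[ 438  138   74  112 4409] [ 0.28 -0.86  0.1 ] [ 0.65 -0.62  0.21]
[269 142  28  31 663] [ 0.55 -0.07  0.11] [0.64 0.02 0.21]
[207 144  29  33 708] [0.53 0.15 0.11] [0.63 0.25 0.21]
[299 156  30  32 733] [ 0.5  -0.19  0.1 ] [ 0.6  -0.09  0.2 ]
[   0  173   43   66 1204] [0.31 0.87 0.1 ] [0.52 0.99 0.13]
[ 27 196  32  42 402] [0.28 0.57 0.1 ] [0.44 0.86 0.6 ]
[  0 240  16  13  69] [0.25 0.77 0.1 ] [0.28 0.99 0.42]
[ 34 240  44  25 663] [0.2  0.58 0.39] [0.25 0.62 0.6 ]
```

View pics/c1.png

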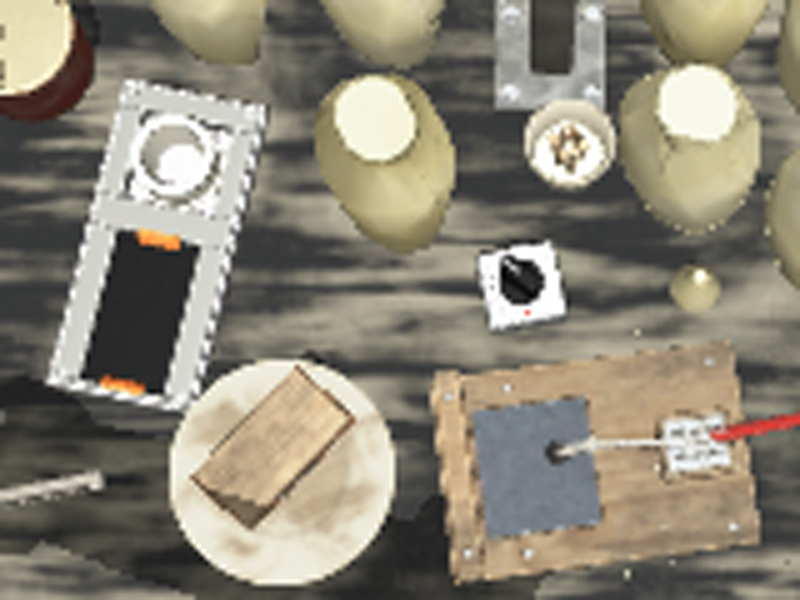

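The crop (5x, origin 145,130) confirms the wooden block on the turntable at (275,447), and the tray with its white cup at (175,160) and cutout with orange lips at (158,240) and (122,385). The counter is at (521,285), with its red tick at the bottom and its white mark at the upper left.

Next I'll take a close wrist look over the tray, block and counter.

```bash
cat >> h.py <<'E'
from scipy.spatial.transform import Rotation as R
def go(x,y,z,yaw=None):
    """print deltas in tool axes to reach world tcp pos; yaw=deg of the closing (tool y) line in world"""
    s=read_state(); p=np.array(s['tool_pos']); M=R.from_rotvec(s['tcp_rot']).as_matrix()
    d=M.T@(np.array([x,y,z])-p); a=np.degrees(np.arctan2(M[1,1],M[0,1])); r=0
    if yaw is not None: r=-((yaw-a+90)%180-90)   # tool z down: +roll = cw from above
    print("p",p.round(4),"yawY",round(a,1),"q6",round(s['q'][5],2),"| d mm",(d*1000).round(1),"roll",round(r,1),"rows",round(np.linalg.norm(d)/.0625,1))
E
python3 - <<'E'
from h import *
go(.45,.33,.36)
c=calibration("wrist"); s=read_state(); M=R.from_rotvec(s['tcp_rot']).as_matrix()
T=np.linalg.inv(np.array(c["world_to_cam"])); print(c["intrinsics"],M.T@(T[:3,3]-s['tool_pos']),M.T@T[:3,:3])
E
```

```text
p [0.2374 0.6312 0.2301] yawY 69.4 q6 -0.04 | d mm [-305.  -207.3 -129.5] roll 0 rows 6.3
[[322.7519618    0.         258.53842586]
 [  0.         322.7519618  188.85624664]
 [  0.           0.           1.        ]] [ 0.08258816  0.00104567 -0.14327166] [[-4.01100010e-04  9.48511420e-01  3.16742679e-01]
 [ 9.99999897e-01  4.47047223e-04 -7.23913415e-05]
 [-2.10262949e-04  3.16742618e-01 -9.48511502e-01]]
```

Request:
step_arm(
  commands=[
    {"fingers": -1, "dx": -50, "dy": 0, "dz": 0},
  ],
)

```text
invalid input
```

Request:
step_arm(
  commands=[
    {"fingers": -1, "dx": -0.05, "dy": -0.03, "dz": -0.02},
    {"fingers": -1, "dx": -0.1, "dy": -0.06, "dz": -0.04},
    {"fingers": -1, "dx": -0.15, "dy": -0.09, "dz": -0.04},
    {"fingers": -1, "dx": -0.2, "dy": -0.12, "dz": -0.04},
    {"fingers": -1, "dx": -0.25, "dy": -0.155, "dz": -0.04},
    {"fingers": -1, "dx": -0.3, "dy": -0.185, "dz": -0.04},
    {"fingers": -1, "dx": -0.324, "dy": -0.2, "dz": -0.04},
    {"fingers": -1, "dx": -0.324, "dy": -0.2, "dz": -0.04},
  ],
)

```text
invalid input
```

Run:
```python
from h import *
go(.45,.33,.27); c=calibration("wrist"); im,d,P=cloud("wrist"); np.savez("w1.npz",im=im,d=d,P=P)
cv2.imwrite("pics/w1.png",im)
```

```text
p [0.2374 0.6312 0.2301] yawY 69.4 q6 -0.04 | d mm [-305.  -207.1  -39.5] roll 0 rows 5.9
```

View pics/w1.png

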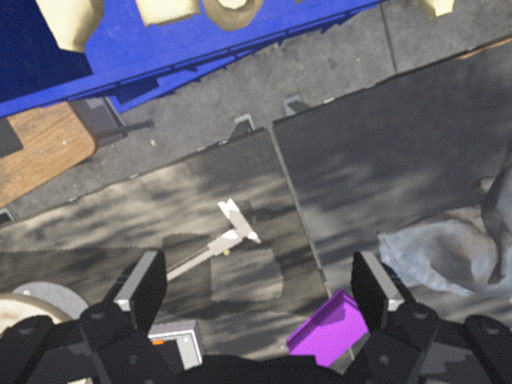

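The wrist view is still at the start pose: fingers at the bottom, the tray corner at (175,350), the purple decoy at (335,330). The move was refused, so I'll retry with every field given.

Request:
step_arm(
  commands=[
    {"fingers": -1, "dx": -0.05, "dy": -0.03, "dz": -0.02, "roll": 0},
    {"fingers": -1, "dx": -0.1, "dy": -0.06, "dz": -0.04, "roll": 0},
    {"fingers": -1, "dx": -0.15, "dy": -0.09, "dz": -0.04, "roll": 0},
    {"fingers": -1, "dx": -0.2, "dy": -0.12, "dz": -0.04, "roll": 0},
    {"fingers": -1, "dx": -0.25, "dy": -0.155, "dz": -0.04, "roll": 0},
    {"fingers": -1, "dx": -0.3, "dy": -0.185, "dz": -0.04, "roll": 0},
    {"fingers": -1, "dx": -0.324, "dy": -0.2, "dz": -0.04, "roll": 0},
    {"fingers": -1, "dx": -0.324, "dy": -0.2, "dz": -0.04, "roll": 0},
  ],
  squeeze=40,
)

```text
time: 1.15
tool_pos: [0.4715, 0.3287, 0.2709]
tcp_rot: [-0.568, -3.09, 0.001]
wrist_force: [-0.5, 0.6, 0.4]
width: 0.998
grip_force: 0.0
```

Run:
```python
from h import *
go(.47,.33,.27); im,d,P=cloud("wrist"); np.savez("w1.npz",im=im,d=d,P=P)
cv2.imwrite("pics/w1b.png",im)
```

```text
p [0.4715 0.3287 0.2709] yawY 69.2 q6 -0.64 | d mm [1.8 0.7 0.9] roll 0 rows 0.0
```

View pics/w1b.png

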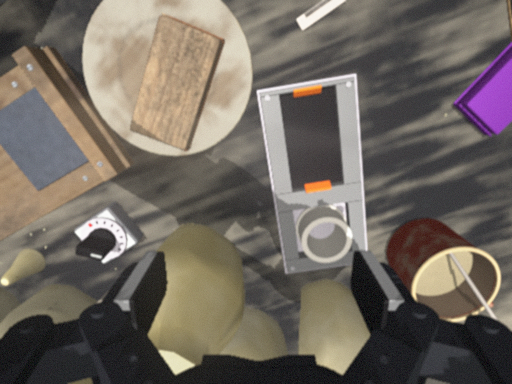

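The close view shows the block top at (180,82), the cutout at (313,138) with lips at (307,91) and (317,186), the cup rim at (327,240), the counter dial at (103,238), and a red-brown pot at (440,270).

Run:
```python
from h import *
z=np.load("w1.npz"); im,P=z['im'],z['P']; H=P[...,2]
def box(u0,u1,v0,v1,lo,hi):
    m=np.zeros(H.shape,bool); m[v0:v1,u0:u1]=True; return m&(H>lo)&(H<hi)
def mar(m,n):
    q=(P[m][:,:2]*1000).astype(np.float32); r=cv2.minAreaRect(q); 
    b=cv2.boxPoints(r); e=[b[1]-b[0],b[2]-b[1]]; e=max(e,key=lambda t:np.hypot(*t))
    print(n,m.sum(),np.round(r[0],1),np.round(r[1],1),"long axis deg",round(np.degrees(np.arctan2(e[1],e[0]))%180,1),"z",np.median(P[m][:,2]).round(4))
mar(box(125,230,10,155,.088,.11),"block")
mar(box(250,375,65,275,.016,.03),"tray")
mm=box(285,345,85,190,.005,.02); hs=im.max(-1)<70; mm&=hs; mar(mm,"cutfloor")
mar(box(70,130,205,265,.060,.09),"knob"); mar(box(60,150,195,275,.02,.035),"counter")
# cup rim: high points
m=box(290,365,195,270,.040,.06); q=(P[m][:,:2]*1000).astype(np.float32); c,r=cv2.minEnclosingCircle(q); print("cup",np.round(c,1),r,np.median(P[m][:,2]))
g=cv2.cvtColor(im,cv2.COLOR_BGR2HSV); 
w=((g[...,1]<30)&(g[...,2]>200)).astype(np.uint8); w[:195]=0;w[275:]=0;w[:,:290]=0;w[:,365:]=0
cs,_=cv2.findContours(w,cv2.RETR_EXTERNAL,cv2.CHAIN_APPROX_NONE)
print([(len(k),np.round(cv2.fitEllipse(k)[0],1),np.round(cv2.fitEllipse(k)[1],1),cast("wrist",cv2.fitEllipse(k)[0],.05).round(4)) for k in cs if len(k)>25])
# lips
o=cv2.inRange(g,(5,150,120),(20,255,255)); n,l,s,c=cv2.connectedComponentsWithStats(o)
for i in range(1,n):
    if s[i,4]>30: print("lip",c[i].round(1),s[i],cast("wrist",c[i],.024).round(4))
# knob white mark
print("red tick", [cast("wrist",c2,.028).round(4) for c2 in [cv2.connectedComponentsWithStats(cv2.inRange(g[195:275,60:150],(0,120,100),(6,255,255)))[3][k]+[60,195] for k in (1,)]])
a=cv2.resize(im[200:270,60:150],(720,560),interpolation=cv2.INTER_CUBIC); cv2.imwrite("pics/c2.png",a)
```

```text
block 7597 [369.1 282.1] [ 58.8 111.9] long axis deg 137.9 z 0.097
tray 9696 [537.3 384.2] [116.2 250.7] long axis deg 168.4 z 0.0244
cutfloor 2382 [482.5 397.3] [ 63.  118.2] long axis deg 168.2 z 0.0126
knob 449 [504.3  99.8] [34.1 15.1] long axis deg 50.9 z 0.0712
counter 1196 [504.4 100.3] [62.1 61.2] long axis deg 12.2 z 0.0308
cup [601.2 370.6] 32.24176025390625 0.050035773678875045
[(130, array([326.6, 239.4]), array([42. , 49.7]), array([0.6002, 0.3732, 0.05  ])), (63, array([336.9, 213.7]), array([16.5, 23.3]), array([0.5711, 0.3951, 0.05  ])), (93, array([363.2, 214.8]), array([ 1.8, 42.1]), array([0.584 , 0.4248, 0.05  ]))]
lip [307.   91.2] [293  86  29  12 214] [0.4239 0.4087 0.024 ]
lip [317.4 185.6] [304 180  27  12 230] [0.5379 0.3855 0.024 ]
red tick [array([0.4817, 0.09  , 0.028 ])]
```

View pics/c2.png

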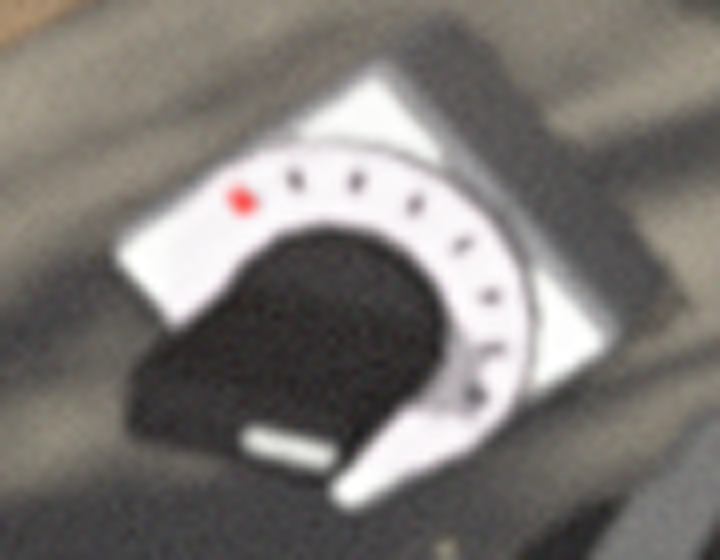

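The knob crop shows the red tick at (242,200), with the knob's mark end at (290,450). The mark points at about 51° in the world frame and the tick at 204°, so the reset turn is about 153° counter-clockwise. Next is a look at the sleeves.

Request:
step_arm(
  commands=[
    {"fingers": -1, "dx": -0.015, "dy": -0.058, "dz": 0, "roll": 10.5},
    {"fingers": -1, "dx": -0.03, "dy": -0.116, "dz": 0, "roll": 21},
    {"fingers": -1, "dx": -0.045, "dy": -0.174, "dz": 0, "roll": 31.5},
    {"fingers": -1, "dx": -0.06, "dy": -0.232, "dz": 0, "roll": 42},
    {"fingers": -1, "dx": -0.075, "dy": -0.29, "dz": 0, "roll": 52.5},
    {"fingers": -1, "dx": -0.09, "dy": -0.348, "dz": 0, "roll": 63},
    {"fingers": -1, "dx": -0.105, "dy": -0.406, "dz": 0, "roll": 73.5},
    {"fingers": -1, "dx": -0.12, "dy": -0.464, "dz": 0, "roll": 84},
  ],
)

```text
time: 2.2
tool_pos: [0.4194, -0.1464, 0.2715]
tcp_rot: [2.489, 1.916, 0.002]
wrist_force: [1.0, 0.2, 0.2]
width: 1.005
grip_force: 0.0
```

Run:
```python
from h import *
go(.41,-.26,.27,-15)
```

```text
p [ 0.4194 -0.1464  0.2715] yawY -14.8 q6 -0.13 | d mm [-112.2   20.     1.4] roll 0.2 rows 1.8
```

Request:
step_arm(
  commands=[
    {"fingers": -1, "dx": -0.056, "dy": 0.01, "dz": 0, "roll": 0},
    {"fingers": -1, "dx": -0.112, "dy": 0.02, "dz": 0, "roll": 0},
    {"fingers": -1, "dx": -0.112, "dy": 0.02, "dz": 0, "roll": 0},
  ],
)

```text
time: 2.58
tool_pos: [0.4105, -0.2616, 0.271]
tcp_rot: [-2.489, -1.916, 0.001]
wrist_force: [-0.6, 0.3, 0.3]
width: 1.004
grip_force: 0.0
```

```bash
cat >> h.py <<'E'
def sleeves(zr=0.075,cam="wrist"):
    im,d,P=cloud(cam); g=cv2.cvtColor(im,cv2.COLOR_BGR2HSV)
    for k,(a,b) in HSV.items():
        m=cv2.inRange(g,a,b); n,l,s,c=cv2.connectedComponentsWithStats(m)
        for i in range(1,n):
            q=P[(l==i)]; q=q[(q[:,2]<.3)]
            if len(q)<150: continue
            zt=np.percentile(q[:,2],97); t=q[q[:,2]>zt-.006]
            c0,r=cv2.minEnclosingCircle((t[:,:2]*1000).astype(np.float32))
            print(k,"px",s[i][:5],"ztop",zt.round(4),"xy mm",np.round(c0,1),"r",round(r,1))
    return im
E
python3 - <<'E'
from h import *
im=sleeves(); cv2.imwrite("pics/s1.png",im); go(.41,-.25,.05,-15)
E
```

```text
orange px [269 197  55  60 555] ztop 0.076 xy mm [ 430.6 -353.8] r 31.5
orange px [ 275  213   44   40 1242] ztop 0.0749 xy mm [ 430.4 -354.3] r 26.0
blue px [ 230  122   58   58 1231] ztop 0.0767 xy mm [ 411.8 -251. ] r 31.1
blue px [130 131  39  38 467] ztop 0.0536 xy mm [ 290.9 -221.3] r 21.5
green px [ 189  201   54   51 1932] ztop 0.0765 xy mm [ 341.2 -322.6] r 31.3
p [ 0.4106 -0.2597  0.2709] yawY -14.7 q6 -0.36 | d mm [  9.   -2.9 220.9] roll 0.3 rows 3.5
```

View pics/s1.png

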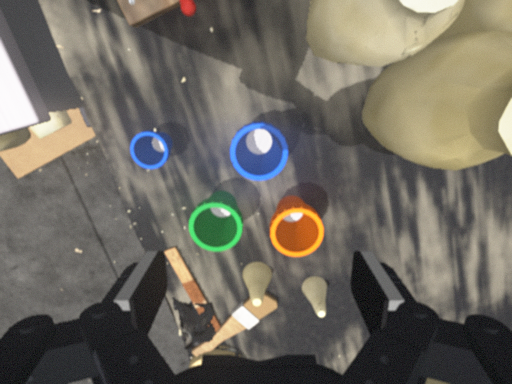

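The view shows blue at (259,152), orange at (297,231), green at (216,226), and the small blue decoy at (150,150). The measured collar radii of 31 mm confirm the choice. I'll grip blue first.

Request:
step_arm(
  commands=[
    {"fingers": -1, "dx": 0.009, "dy": -0.003, "dz": 0.05, "roll": 0},
    {"fingers": -1, "dx": 0.009, "dy": -0.003, "dz": 0.11, "roll": 0},
    {"fingers": -1, "dx": 0.009, "dy": -0.003, "dz": 0.17, "roll": 0},
    {"fingers": -1, "dx": 0.009, "dy": -0.003, "dz": 0.21, "roll": 0},
    {"fingers": -1, "dx": 0.009, "dy": -0.003, "dz": 0.229, "roll": 0},
    {"fingers": -1, "dx": 0.009, "dy": -0.003, "dz": 0.229, "roll": 0},
    {"fingers": 1, "dx": 0.009, "dy": -0.003, "dz": 0.229, "roll": 0},
    {"fingers": 1, "dx": 0.009, "dy": -0.003, "dz": 0.229, "roll": 0},
  ],
  squeeze=30,
)

```text
time: 3.62
tool_pos: [0.4115, -0.2503, 0.044]
tcp_rot: [2.483, 1.92, 0.002]
wrist_force: [-0.4, -0.8, 0.8]
width: 0.708
grip_force: 32.5
```

Request:
step_arm(
  commands=[
    {"fingers": 1, "dx": 0, "dy": 0, "dz": 0, "roll": 0},
    {"fingers": 1, "dx": 0, "dy": 0, "dz": 0, "roll": 0},
    {"fingers": 1, "dx": 0, "dy": 0, "dz": -0.02, "roll": 0},
    {"fingers": 1, "dx": 0, "dy": 0, "dz": -0.06, "roll": 0},
    {"fingers": 1, "dx": 0, "dy": 0, "dz": -0.12, "roll": 0},
    {"fingers": 1, "dx": 0, "dy": 0, "dz": -0.18, "roll": 0},
    {"fingers": 1, "dx": 0, "dy": 0, "dz": -0.22, "roll": 0},
    {"fingers": 1, "dx": 0, "dy": 0, "dz": -0.22, "roll": 0},
  ],
)

```text
time: 4.62
tool_pos: [0.4118, -0.2516, 0.267]
tcp_rot: [2.48, 1.915, 0.004]
wrist_force: [0.4, -0.5, -1.3]
width: 0.705
grip_force: 33.0
```

Run:
```python
from h import *
go(.6012,.3706,.26)
sleeves()
```

```text
p [ 0.4118 -0.2516  0.267 ] yawY -14.6 q6 -0.34 | d mm [649.9  26.    5.2] roll 0 rows 10.4
orange px [288 204  36  42 253] ztop 0.0768 xy mm [ 446.1 -305.6] r 59.5
blue px [129 140  39  37 543] ztop 0.0535 xy mm [ 290.6 -221.8] r 21.7
blue px [  184   198   150   160 17548] ztop 0.2996 xy mm [ 410.2 -252.6] r 31.9
green px [188 205  43  43 760] ztop 0.0768 xy mm [ 356.9 -282.8] r 63.5
```

Request:
step_arm(
  commands=[
    {"fingers": 1, "dx": 0.05, "dy": -0.009, "dz": -0.02, "roll": 0},
    {"fingers": 1, "dx": 0.11, "dy": -0.019, "dz": -0.025, "roll": 0},
    {"fingers": 1, "dx": 0.17, "dy": -0.03, "dz": -0.025, "roll": 0},
    {"fingers": 1, "dx": 0.23, "dy": -0.04, "dz": -0.025, "roll": 0},
    {"fingers": 1, "dx": 0.29, "dy": -0.051, "dz": -0.025, "roll": 0},
    {"fingers": 1, "dx": 0.35, "dy": -0.061, "dz": -0.025, "roll": 0},
    {"fingers": 1, "dx": 0.41, "dy": -0.072, "dz": -0.025, "roll": 0},
    {"fingers": 1, "dx": 0.47, "dy": -0.083, "dz": -0.025, "roll": 0},
  ],
)

```text
time: 5.68
tool_pos: [0.4468, 0.2271, 0.2847]
tcp_rot: [-2.485, -1.921, 0.006]
wrist_force: [0.2, -0.7, -0.8]
width: 0.707
grip_force: 32.9
```

Run:
```python
from h import *
go(.6012,.3706,.20)
```

```text
p [0.4468 0.2271 0.2847] yawY -14.6 q6 0.68 | d mm [178.1 113.4  83.9] roll 0 rows 3.6
```

Request:
step_arm(
  commands=[
    {"fingers": 1, "dx": 0.045, "dy": 0.028, "dz": 0, "roll": 0},
    {"fingers": 1, "dx": 0.09, "dy": 0.057, "dz": 0, "roll": 0},
    {"fingers": 1, "dx": 0.135, "dy": 0.085, "dz": 0, "roll": 0},
    {"fingers": 1, "dx": 0.178, "dy": 0.113, "dz": 0.02, "roll": 0},
    {"fingers": 1, "dx": 0.178, "dy": 0.113, "dz": 0.07, "roll": 0},
    {"fingers": 1, "dx": 0.178, "dy": 0.113, "dz": 0.12, "roll": 0},
    {"fingers": 1, "dx": 0.178, "dy": 0.113, "dz": 0.12, "roll": 0},
  ],
)

```text
time: 6.55
tool_pos: [0.5972, 0.3664, 0.1579]
tcp_rot: [-2.484, -1.919, 0.026]
wrist_force: [-0.6, 0.1, -1.0]
width: 0.702
grip_force: 33.0
```

Run:
```python
from h import *
go(.6012,.3706,.07)
im,d,P=cloud("wrist"); cv2.imwrite("pics/p1.png",im)
sleeves()
```

```text
p [0.5972 0.3664 0.1579] yawY -14.6 q6 0.77 | d mm [ 6.1  3.9 87.8] roll 0 rows 1.4
orange px [189 159   9  35 154] ztop 0.0282 xy mm [541.4 383.7] r 15.7
orange px [ 56 162  22  37 467] ztop 0.0277 xy mm [425.6 407.6] r 16.0
blue px [  184   213   150   144 16195] ztop 0.195 xy mm [598.3 366.6] r 31.8
```

View pics/p1.png

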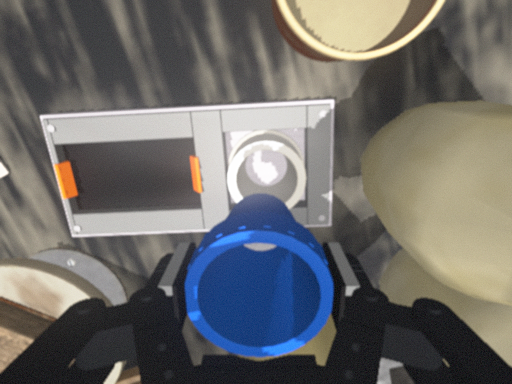

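The held blue sleeve (258,290) hangs upright, with the cup rim at (267,172) just behind it. I'll do one refinement of the cup axis from here.

Run:
```python
from h import *
im,d,P=cloud("wrist"); H=P[...,2]
m=(H>.044)&(H<.056)&(np.hypot(P[...,0]-.601,P[...,1]-.3706)<.045); q=(P[m][:,:2]*1000).astype(np.float32)
print(m.sum(),cv2.minEnclosingCircle(q)); e=cv2.fitEllipse(cv2.convexHull(q)); print(e)
go(.6012,.3706,.07)
```

```text
1504 ((602.1637573242188, 371.25048828125), 32.02934646606445)
((601.9781494140625, 371.3570556640625), (63.381011962890625, 63.675601959228516), 159.46131896972656)
p [0.6031 0.3696 0.1686] yawY -14.6 q6 0.77 | d mm [ 0.4 -2.2 98.6] roll 0 rows 1.6
```

Request:
step_arm(
  commands=[
    {"fingers": 1, "dx": 0.001, "dy": -0.002, "dz": 0.03, "roll": 0},
    {"fingers": 1, "dx": 0.001, "dy": -0.002, "dz": 0.06, "roll": 0},
    {"fingers": 1, "dx": 0.001, "dy": -0.002, "dz": 0.08, "roll": 0},
    {"fingers": 1, "dx": 0.001, "dy": -0.002, "dz": 0.09, "roll": 0},
    {"fingers": 1, "dx": 0.001, "dy": -0.002, "dz": 0.097, "roll": 0},
    {"fingers": 1, "dx": 0.001, "dy": -0.002, "dz": 0.1, "roll": 0},
    {"fingers": 1, "dx": 0.001, "dy": -0.002, "dz": 0.103, "roll": 0},
    {"fingers": 1, "dx": 0.001, "dy": -0.002, "dz": 0.103, "roll": 0},
  ],
)

```text
time: 7.7
tool_pos: [0.6016, 0.3715, 0.0649]
tcp_rot: [2.486, 1.921, 0.003]
wrist_force: [0.5, 2.4, -0.5]
width: 0.705
grip_force: 33.1
```

Request:
step_arm(
  commands=[
    {"fingers": 1, "dx": 0, "dy": 0, "dz": 0.002, "roll": 0},
    {"fingers": 1, "dx": 0, "dy": 0, "dz": 0.004, "roll": 0},
    {"fingers": 1, "dx": 0, "dy": 0, "dz": 0.004, "roll": 0},
  ],
)

```text
time: 8.07
tool_pos: [0.6019, 0.3716, 0.0609]
tcp_rot: [2.486, 1.921, 0.004]
wrist_force: [4.3, 2.4, -0.1]
width: 0.705
grip_force: 33.2
```

Request:
step_arm(
  commands=[
    {"fingers": -1, "dx": 0, "dy": 0, "dz": 0, "roll": 0},
    {"fingers": -1, "dx": 0, "dy": 0, "dz": 0, "roll": 0},
    {"fingers": -1, "dx": 0, "dy": 0, "dz": 0, "roll": 0},
    {"fingers": -1, "dx": 0, "dy": 0, "dz": 0, "roll": 0},
    {"fingers": -1, "dx": 0, "dy": 0, "dz": -0.03, "roll": 0},
    {"fingers": -1, "dx": 0, "dy": 0, "dz": -0.09, "roll": 0},
    {"fingers": -1, "dx": 0, "dy": 0, "dz": -0.15, "roll": 0},
    {"fingers": -1, "dx": 0, "dy": 0, "dz": -0.19, "roll": 0},
  ],
)

```text
time: 9.07
tool_pos: [0.6016, 0.3714, 0.2545]
tcp_rot: [2.485, 1.921, 0.007]
wrist_force: [0.5, -0.5, -0.3]
width: 1.003
grip_force: 0.0
```

Run:
```python
from h import *
read_camera("wrist");read_camera("wrist")
sleeves(); go(.45,.25,.27)
print("top");sleeves(cam="top")
```

```text
orange px [100 152  15  28 250] ztop 0.0283 xy mm [425.2 407.2] r 15.7
blue px [228 157  59  41 427] ztop 0.0852 xy mm [601.7 370.5] r 30.2
p [0.6025 0.3719 0.2549] yawY -14.6 q6 0.77 | d mm [-156.4 -116.7  -16.5] roll 0 rows 3.1
top
blue px [   0  283  204  101 5939] ztop -0.0546 xy mm [-80.6 597.7] r 352.7
blue px [163 357  32  27 254] ztop -0.0546 xy mm [-214.   310.9] r 24.7
green px [352 221  18  16 178] ztop 0.0812 xy mm [ 340.6 -323.3] r 30.8
```

Request:
step_arm(
  commands=[
    {"fingers": -1, "dx": -0.05, "dy": -0.036, "dz": -0.015, "roll": 0},
    {"fingers": -1, "dx": -0.1, "dy": -0.072, "dz": -0.015, "roll": 0},
    {"fingers": -1, "dx": -0.153, "dy": -0.11, "dz": -0.015, "roll": 0},
    {"fingers": -1, "dx": -0.211, "dy": -0.098, "dz": -0.015, "roll": 9},
    {"fingers": -1, "dx": -0.27, "dy": -0.086, "dz": -0.015, "roll": 18},
    {"fingers": -1, "dx": -0.329, "dy": -0.074, "dz": -0.015, "roll": 27},
    {"fingers": -1, "dx": -0.388, "dy": -0.062, "dz": -0.015, "roll": 36},
    {"fingers": -1, "dx": -0.447, "dy": -0.05, "dz": -0.015, "roll": 45},
  ],
)

```text
time: 10.28
tool_pos: [0.4378, -0.0505, 0.263]
tcp_rot: [-3.032, -0.816, 0.005]
wrist_force: [0.0, -0.7, -0.2]
width: 1.003
grip_force: 0.0
```

Run:
```python
from h import *
read_camera("wrist"); go(.43,-.345,.2,-60)
```

```text
p [ 0.4372 -0.0575  0.263 ] yawY -60.5 q6 0.87 | d mm [-147.6  246.4   64.7] roll -0.5 rows 4.7
```

Request:
step_arm(
  commands=[
    {"fingers": -1, "dx": -0.03, "dy": 0.05, "dz": 0, "roll": 0},
    {"fingers": -1, "dx": -0.06, "dy": 0.1, "dz": 0, "roll": 0},
    {"fingers": -1, "dx": -0.09, "dy": 0.15, "dz": 0, "roll": 0},
    {"fingers": -1, "dx": -0.12, "dy": 0.2, "dz": 0, "roll": 0},
    {"fingers": -1, "dx": -0.147, "dy": 0.246, "dz": 0.03, "roll": 0},
    {"fingers": -1, "dx": -0.147, "dy": 0.246, "dz": 0.06, "roll": 0},
    {"fingers": -1, "dx": -0.147, "dy": 0.246, "dz": 0.06, "roll": 0},
  ],
)

```text
time: 11.2
tool_pos: [0.4342, -0.3335, 0.1998]
tcp_rot: [-3.023, -0.82, 0.01]
wrist_force: [-0.3, 1.4, 0.4]
width: 1.0
grip_force: 0.0
```

Run:
```python
from h import *
read_camera("wrist"); sleeves(); go(.431,-.354,.044,-60)
```

```text
orange px [243 156  72  44 338] ztop 0.0761 xy mm [ 431.  -354.1] r 31.5
orange px [ 250  170   58   52 1902] ztop 0.075 xy mm [ 430.6 -355. ] r 25.7
blue px [  73  208   53   48 1767] ztop 0.053 xy mm [ 291.1 -222.3] r 22.2
green px [ 170  216   65   68 3220] ztop 0.0763 xy mm [ 341.9 -323.3] r 31.5
yellow px [245 163  68  63 803] ztop 0.0768 xy mm [ 430.9 -354.7] r 30.2
p [ 0.4367 -0.3345  0.2042] yawY -59.6 q6 0.34 | d mm [-14.6  14.3 160.2] roll 0.4 rows 2.6
```

Request:
step_arm(
  commands=[
    {"fingers": -1, "dx": -0.015, "dy": 0.014, "dz": 0, "roll": 0},
    {"fingers": -1, "dx": -0.015, "dy": 0.014, "dz": 0.04, "roll": 0},
    {"fingers": -1, "dx": -0.015, "dy": 0.014, "dz": 0.08, "roll": 0},
    {"fingers": -1, "dx": -0.015, "dy": 0.014, "dz": 0.08, "roll": 0},
    {"fingers": -1, "dx": -0.015, "dy": 0.014, "dz": 0.08, "roll": 0},
  ],
)

```text
time: 11.92
tool_pos: [0.4324, -0.3563, 0.1275]
tcp_rot: [3.029, 0.823, 0.002]
wrist_force: [0.4, -0.5, -0.4]
width: 1.0
grip_force: 0.0
```

Run:
```python
from h import *
go(.431,-.3545,.044,-60)
```

```text
p [ 0.4324 -0.3563  0.1275] yawY -59.6 q6 0.31 | d mm [-0.4 -2.5 83.5] roll 0.4 rows 1.3
```

Request:
step_arm(
  commands=[
    {"fingers": -1, "dx": 0, "dy": -0.002, "dz": 0.04, "roll": 0},
    {"fingers": -1, "dx": 0, "dy": -0.002, "dz": 0.07, "roll": 0},
    {"fingers": -1, "dx": 0, "dy": -0.002, "dz": 0.083, "roll": 0},
    {"fingers": -1, "dx": 0, "dy": -0.002, "dz": 0.083, "roll": 0},
    {"fingers": 1, "dx": 0, "dy": -0.002, "dz": 0.083, "roll": 0},
    {"fingers": 1, "dx": 0, "dy": -0.002, "dz": 0.083, "roll": 0},
    {"fingers": 1, "dx": 0, "dy": -0.002, "dz": 0.083, "roll": 0},
    {"fingers": 1, "dx": 0, "dy": -0.002, "dz": 0.083, "roll": 0},
  ],
)

```text
time: 12.92
tool_pos: [0.4317, -0.3547, 0.0442]
tcp_rot: [3.029, 0.822, 0.003]
wrist_force: [-0.1, 0.0, 6.8]
width: 0.712
grip_force: 32.4
```

Request:
step_arm(
  commands=[
    {"fingers": 1, "dx": 0, "dy": 0, "dz": -0.02, "roll": 0},
    {"fingers": 1, "dx": 0, "dy": 0, "dz": -0.07, "roll": 0},
    {"fingers": 1, "dx": 0, "dy": 0, "dz": -0.13, "roll": 0},
    {"fingers": 1, "dx": 0, "dy": 0, "dz": -0.19, "roll": 0},
    {"fingers": 1, "dx": 0, "dy": 0, "dz": -0.24, "roll": 0},
    {"fingers": 1, "dx": 0, "dy": 0, "dz": -0.24, "roll": 0},
  ],
)

```text
time: 13.68
tool_pos: [0.4326, -0.3554, 0.2887]
tcp_rot: [3.023, 0.821, 0.009]
wrist_force: [0.8, -0.0, -0.8]
width: 0.706
grip_force: 33.3
```

Run:
```python
from h import *
read_camera("wrist"); go(.46,.25,.29)
sleeves()
```

```text
p [ 0.4313 -0.3543  0.2851] yawY -59.6 q6 0.31 | d mm [ 330.5 -506.7   -6.9] roll 0 rows 9.7
orange px [  184   191   150   162 16085] ztop 0.2993 xy mm [ 433.4 -351.5] r 28.3
blue px [ 92 177  42  36 948] ztop 0.0532 xy mm [ 291.7 -222.2] r 21.9
green px [172 182  53  52 916] ztop 0.0767 xy mm [ 377.5 -324.7] r 67.3
```

Request:
step_arm(
  commands=[
    {"fingers": 1, "dx": 0.0325, "dy": -0.05, "dz": 0, "roll": 0},
    {"fingers": 1, "dx": 0.065, "dy": -0.1, "dz": 0, "roll": 0},
    {"fingers": 1, "dx": 0.0975, "dy": -0.15, "dz": 0, "roll": 0},
    {"fingers": 1, "dx": 0.13, "dy": -0.2, "dz": 0, "roll": 0},
    {"fingers": 1, "dx": 0.1625, "dy": -0.25, "dz": 0, "roll": 0},
    {"fingers": 1, "dx": 0.195, "dy": -0.3, "dz": 0, "roll": 0},
    {"fingers": 1, "dx": 0.2275, "dy": -0.35, "dz": 0, "roll": 0},
    {"fingers": 1, "dx": 0.26, "dy": -0.4, "dz": 0, "roll": 0},
  ],
)

```text
time: 14.78
tool_pos: [0.4505, 0.1246, 0.2794]
tcp_rot: [-3.032, -0.823, 0.007]
wrist_force: [1.4, -0.6, -0.7]
width: 0.706
grip_force: 33.4
```

Run:
```python
from h import *
read_camera("wrist"); go(.46,.25,.29); go(.602,.371,.2)
```

```text
p [0.4502 0.1317 0.2794] yawY -59.4 q6 1.26 | d mm [ 68.6 -96.9  -9.9] roll 0 rows 1.9
p [0.4502 0.1317 0.2794] yawY -59.4 q6 1.26 | d mm [ 252.6 -128.    80.1] roll 0 rows 4.7
```

Request:
step_arm(
  commands=[
    {"fingers": 1, "dx": 0.034, "dy": -0.048, "dz": -0.01, "roll": 0},
    {"fingers": 1, "dx": 0.069, "dy": -0.097, "dz": -0.01, "roll": 0},
    {"fingers": 1, "dx": 0.13, "dy": -0.107, "dz": -0.01, "roll": 0},
    {"fingers": 1, "dx": 0.19, "dy": -0.118, "dz": 0, "roll": 0},
    {"fingers": 1, "dx": 0.252, "dy": -0.128, "dz": 0.03, "roll": 0},
    {"fingers": 1, "dx": 0.252, "dy": -0.128, "dz": 0.09, "roll": 0},
    {"fingers": 1, "dx": 0.252, "dy": -0.128, "dz": 0.11, "roll": 0},
    {"fingers": 1, "dx": 0.252, "dy": -0.128, "dz": 0.11, "roll": 0},
  ],
)

```text
time: 15.82
tool_pos: [0.6022, 0.3591, 0.1681]
tcp_rot: [3.03, 0.822, -0.013]
wrist_force: [-0.5, 0.1, -1.0]
width: 0.705
grip_force: 33.6
```

Run:
```python
from h import *
for _ in range(3): read_camera("wrist")
go(.602,.371,.088); im=sleeves(); cv2.imwrite("pics/p2.png",im)
```

```text
p [0.606  0.3612 0.1755] yawY -59.6 q6 1.54 | d mm [  1.1 -10.5  87.5] roll 0 rows 1.4
orange px [  184   197   150   155 16425] ztop 0.2078 xy mm [604.8 362.5] r 31.7
orange px [123 278  20  18 186] ztop 0.2233 xy mm [594.2 405.3] r 1.9
blue px [268 163  19  35 187] ztop 0.0852 xy mm [621.2 355.5] r 15.3
```

View pics/p2.png

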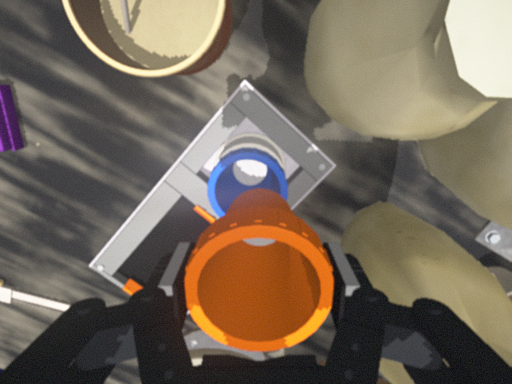

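Blue stands upright in the cup at (248,185), and orange is held at (260,285). I'll align it and lower.

Request:
step_arm(
  commands=[
    {"fingers": 1, "dx": 0.001, "dy": -0.01, "dz": 0, "roll": 0},
    {"fingers": 1, "dx": 0.001, "dy": -0.01, "dz": 0.02, "roll": 0},
    {"fingers": 1, "dx": 0.001, "dy": -0.01, "dz": 0.04, "roll": 0},
    {"fingers": 1, "dx": 0.001, "dy": -0.01, "dz": 0.05, "roll": 0},
    {"fingers": 1, "dx": 0.001, "dy": -0.01, "dz": 0.05, "roll": 0},
    {"fingers": 1, "dx": 0.001, "dy": -0.01, "dz": 0.05, "roll": 0},
  ],
)

```text
time: 16.77
tool_pos: [0.6011, 0.3702, 0.1224]
tcp_rot: [-3.032, -0.823, -0.001]
wrist_force: [0.7, -0.4, -0.7]
width: 0.707
grip_force: 33.7
```

Run:
```python
from h import *
go(.602,.371,.088)
```

```text
p [0.6011 0.3702 0.1224] yawY -59.6 q6 1.56 | d mm [ 1.2 -0.3 34.4] roll 0 rows 0.6
```

Request:
step_arm(
  commands=[
    {"fingers": 1, "dx": 0.001, "dy": 0, "dz": 0.01, "roll": 0},
    {"fingers": 1, "dx": 0.001, "dy": 0, "dz": 0.02, "roll": 0},
    {"fingers": 1, "dx": 0.001, "dy": 0, "dz": 0.028, "roll": 0},
    {"fingers": 1, "dx": 0.001, "dy": 0, "dz": 0.032, "roll": 0},
    {"fingers": 1, "dx": 0.001, "dy": 0, "dz": 0.034, "roll": 0},
    {"fingers": 1, "dx": 0.001, "dy": 0, "dz": 0.034, "roll": 0},
  ],
)

```text
time: 17.52
tool_pos: [0.6022, 0.3703, 0.0884]
tcp_rot: [3.031, 0.823, 0.001]
wrist_force: [3.5, -2.7, -0.9]
width: 0.697
grip_force: 33.7
```

Request:
step_arm(
  commands=[
    {"fingers": -1, "dx": 0.001, "dy": 0, "dz": 0, "roll": 0},
    {"fingers": -1, "dx": 0, "dy": 0, "dz": 0, "roll": 0},
    {"fingers": -1, "dx": 0, "dy": 0, "dz": 0, "roll": 0},
    {"fingers": -1, "dx": 0, "dy": 0, "dz": 0, "roll": 0},
    {"fingers": -1, "dx": 0, "dy": 0, "dz": -0.03, "roll": 0},
    {"fingers": -1, "dx": 0, "dy": 0, "dz": -0.09, "roll": 0},
    {"fingers": -1, "dx": 0, "dy": 0, "dz": -0.15, "roll": 0},
    {"fingers": -1, "dx": 0, "dy": 0, "dz": -0.18, "roll": 0},
  ],
)

```text
time: 18.52
tool_pos: [0.603, 0.3716, 0.2738]
tcp_rot: [-3.03, -0.823, -0.01]
wrist_force: [0.4, 0.5, 0.7]
width: 0.998
grip_force: 0.0
```

Run:
```python
from h import *
for _ in range(3): read_camera("wrist")
sleeves(); go(.46,.25,.27); go(.44,-.03,.27)
```

```text
orange px [ 233  140   60   61 1806] ztop 0.1153 xy mm [603.  370.7] r 30.7
orange px [161 240  23  20 219] ztop 0.0285 xy mm [423.8 407.1] r 16.3
blue px [  0 309  20  17 163] ztop -0.0578 xy mm [104.5 600.2] r 16.9
p [0.6016 0.3707 0.2686] yawY -59.6 q6 1.56 | d mm [-183.3   32.5   -1.5] roll 0 rows 3.0
p [0.6016 0.3707 0.2686] yawY -59.6 q6 1.56 | d mm [-342.1  263.9   -1.7] roll 0 rows 6.9
```

Request:
step_arm(
  commands=[
    {"fingers": -1, "dx": -0.06, "dy": 0.01, "dz": -0.01, "roll": 0},
    {"fingers": -1, "dx": -0.12, "dy": 0.02, "dz": -0.01, "roll": 0},
    {"fingers": -1, "dx": -0.183, "dy": 0.033, "dz": -0.01, "roll": 0},
    {"fingers": -1, "dx": -0.215, "dy": 0.08, "dz": -0.01, "roll": 0},
    {"fingers": -1, "dx": -0.247, "dy": 0.126, "dz": -0.01, "roll": 0},
    {"fingers": -1, "dx": -0.28, "dy": 0.172, "dz": -0.01, "roll": 0},
    {"fingers": -1, "dx": -0.311, "dy": 0.218, "dz": -0.01, "roll": 0},
    {"fingers": -1, "dx": -0.343, "dy": 0.264, "dz": -0.01, "roll": 0},
  ],
)

```text
time: 19.73
tool_pos: [0.4374, -0.032, 0.2756]
tcp_rot: [-3.03, -0.823, 0.006]
wrist_force: [1.1, 0.1, 0.1]
width: 0.999
grip_force: 0.0
```

Run:
```python
from h import *
for _ in range(3): read_camera("wrist")
go(.36,-.31,.2,-60)
```

```text
p [ 0.4376 -0.0327  0.2757] yawY -59.9 q6 0.91 | d mm [-205.8  201.2   75.9] roll 0.1 rows 4.8
```

Request:
step_arm(
  commands=[
    {"fingers": -1, "dx": -0.041, "dy": 0.04, "dz": 0, "roll": 0},
    {"fingers": -1, "dx": -0.082, "dy": 0.08, "dz": 0, "roll": 0},
    {"fingers": -1, "dx": -0.123, "dy": 0.12, "dz": 0, "roll": 0},
    {"fingers": -1, "dx": -0.164, "dy": 0.16, "dz": 0.02, "roll": 0},
    {"fingers": -1, "dx": -0.206, "dy": 0.201, "dz": 0.05, "roll": 0},
    {"fingers": -1, "dx": -0.206, "dy": 0.201, "dz": 0.075, "roll": 0},
    {"fingers": -1, "dx": -0.206, "dy": 0.201, "dz": 0.075, "roll": 0},
  ],
)

```text
time: 20.75
tool_pos: [0.3614, -0.3058, 0.1991]
tcp_rot: [-3.024, -0.821, 0.007]
wrist_force: [0.1, 0.4, 0.2]
width: 1.002
grip_force: 0.0
```

Run:
```python
from h import *
for _ in range(4): read_camera("wrist")
sleeves(); go(.342,-.3235,.044,-60)
```

```text
blue px [ 123  167   49   46 1384] ztop 0.0532 xy mm [ 291.3 -222.4] r 21.8
green px [ 228  172   69   68 2786] ztop 0.0765 xy mm [ 341.6 -323.3] r 31.5
p [ 0.3644 -0.3078  0.2045] yawY -59.5 q6 0.28 | d mm [-27.4   1.8 160.5] roll 0.5 rows 2.6
```

Request:
step_arm(
  commands=[
    {"fingers": -1, "dx": -0.027, "dy": 0.002, "dz": 0.02, "roll": 0},
    {"fingers": -1, "dx": -0.027, "dy": 0.002, "dz": 0.06, "roll": 0},
    {"fingers": -1, "dx": -0.027, "dy": 0.002, "dz": 0.08, "roll": 0},
    {"fingers": -1, "dx": -0.027, "dy": 0.002, "dz": 0.08, "roll": 0},
    {"fingers": -1, "dx": -0.027, "dy": 0.002, "dz": 0.08, "roll": 0},
  ],
)

```text
time: 21.62
tool_pos: [0.3421, -0.3242, 0.125]
tcp_rot: [3.029, 0.824, 0.002]
wrist_force: [-0.1, 0.4, 0.7]
width: 0.998
grip_force: 0.0
```

Run:
```python
from h import *
go(.342,-.3235,.044,-60)
```

```text
p [ 0.3421 -0.3242  0.125 ] yawY -59.6 q6 0.23 | d mm [ 0.2 -0.9 81. ] roll 0.4 rows 1.3
```

Request:
step_arm(
  commands=[
    {"fingers": -1, "dx": 0, "dy": -0.001, "dz": 0.04, "roll": 0},
    {"fingers": -1, "dx": 0, "dy": -0.001, "dz": 0.07, "roll": 0},
    {"fingers": -1, "dx": 0, "dy": -0.001, "dz": 0.08, "roll": 0},
    {"fingers": -1, "dx": 0, "dy": -0.001, "dz": 0.08, "roll": 0},
    {"fingers": 1, "dx": 0, "dy": -0.001, "dz": 0.08, "roll": 0},
    {"fingers": 1, "dx": 0, "dy": -0.001, "dz": 0.08, "roll": 0},
    {"fingers": 1, "dx": 0, "dy": -0.001, "dz": 0.08, "roll": 0},
    {"fingers": 1, "dx": 0, "dy": -0.001, "dz": 0.08, "roll": 0},
  ],
)

```text
time: 22.62
tool_pos: [0.3417, -0.324, 0.0451]
tcp_rot: [3.029, 0.822, 0.003]
wrist_force: [-0.5, 0.7, 7.1]
width: 0.707
grip_force: 32.0
```

Request:
step_arm(
  commands=[
    {"fingers": 1, "dx": 0, "dy": 0, "dz": -0.02, "roll": 0},
    {"fingers": 1, "dx": 0, "dy": 0, "dz": -0.07, "roll": 0},
    {"fingers": 1, "dx": 0, "dy": 0, "dz": -0.13, "roll": 0},
    {"fingers": 1, "dx": 0, "dy": 0, "dz": -0.19, "roll": 0},
    {"fingers": 1, "dx": 0, "dy": 0, "dz": -0.24, "roll": 0},
    {"fingers": 1, "dx": 0, "dy": 0, "dz": -0.24, "roll": 0},
  ],
)

```text
time: 23.38
tool_pos: [0.3425, -0.3249, 0.2892]
tcp_rot: [3.023, 0.821, 0.008]
wrist_force: [-0.5, -0.3, -1.4]
width: 0.708
grip_force: 33.1
```

Run:
```python
from h import *
for _ in range(3): read_camera("wrist")
go(.43,-.05,.29); go(.46,.25,.29)
```

```text
p [ 0.3398 -0.3221  0.2821] yawY -59.6 q6 0.23 | d mm [ 215.4 -189.1   -7.7] roll 0 rows 4.6
p [ 0.3398 -0.3221  0.2821] yawY -59.6 q6 0.23 | d mm [ 393.  -432.7   -7.3] roll 0 rows 9.4
```

Request:
step_arm(
  commands=[
    {"fingers": 1, "dx": 0.043, "dy": -0.038, "dz": -0.005, "roll": 0},
    {"fingers": 1, "dx": 0.086, "dy": -0.076, "dz": -0.005, "roll": 0},
    {"fingers": 1, "dx": 0.129, "dy": -0.114, "dz": -0.005, "roll": 0},
    {"fingers": 1, "dx": 0.172, "dy": -0.152, "dz": -0.005, "roll": 0},
    {"fingers": 1, "dx": 0.215, "dy": -0.189, "dz": -0.005, "roll": 0},
    {"fingers": 1, "dx": 0.25, "dy": -0.237, "dz": -0.005, "roll": 0},
    {"fingers": 1, "dx": 0.286, "dy": -0.286, "dz": -0.005, "roll": 0},
    {"fingers": 1, "dx": 0.321, "dy": -0.334, "dz": -0.005, "roll": 0},
  ],
)

```text
time: 24.52
tool_pos: [0.4469, 0.1295, 0.2855]
tcp_rot: [3.032, 0.824, -0.007]
wrist_force: [1.2, -0.3, -1.1]
width: 0.707
grip_force: 33.1
```

Run:
```python
from h import *
for _ in range(3): read_camera("wrist")
go(.46,.25,.29); go(.602,.371,.2)
```

```text
p [0.4468 0.1301 0.2855] yawY -59.3 q6 1.26 | d mm [ 72.6 -96.4  -4.7] roll 0 rows 1.9
p [0.4468 0.1301 0.2855] yawY -59.3 q6 1.26 | d mm [ 256.9 -127.7   84.4] roll 0 rows 4.8
```

Request:
step_arm(
  commands=[
    {"fingers": 1, "dx": 0.036, "dy": -0.048, "dz": -0.005, "roll": 0},
    {"fingers": 1, "dx": 0.073, "dy": -0.097, "dz": -0.005, "roll": 0},
    {"fingers": 1, "dx": 0.134, "dy": -0.107, "dz": -0.005, "roll": 0},
    {"fingers": 1, "dx": 0.195, "dy": -0.118, "dz": -0.005, "roll": 0},
    {"fingers": 1, "dx": 0.257, "dy": -0.128, "dz": 0.02, "roll": 0},
    {"fingers": 1, "dx": 0.257, "dy": -0.128, "dz": 0.07, "roll": 0},
    {"fingers": 1, "dx": 0.257, "dy": -0.128, "dz": 0.09, "roll": 0},
    {"fingers": 1, "dx": 0.257, "dy": -0.128, "dz": 0.09, "roll": 0},
  ],
)

```text
time: 25.68
tool_pos: [0.6036, 0.3656, 0.1948]
tcp_rot: [3.03, 0.821, -0.011]
wrist_force: [0.4, -0.5, -0.1]
width: 0.702
grip_force: 33.3
```

Run:
```python
from h import *
for _ in range(5): read_camera("wrist")
go(.602,.371,.12); sleeves()
```

```text
p [0.6065 0.3685 0.2018] yawY -59.6 q6 1.55 | d mm [-3.  -4.5 81.8] roll 0 rows 1.3
orange px [ 204  158   92   59 1100] ztop 0.1157 xy mm [603.8 371.4] r 31.5
green px [  184   205   150   144 15964] ztop 0.2333 xy mm [605.5 370. ] r 31.8
```

Request:
step_arm(
  commands=[
    {"fingers": 1, "dx": -0.002, "dy": -0.003, "dz": 0, "roll": 0},
    {"fingers": 1, "dx": -0.002, "dy": -0.003, "dz": 0.025, "roll": 0},
    {"fingers": 1, "dx": -0.002, "dy": -0.003, "dz": 0.045, "roll": 0},
    {"fingers": 1, "dx": -0.002, "dy": -0.003, "dz": 0.045, "roll": 0},
    {"fingers": 1, "dx": -0.002, "dy": -0.003, "dz": 0.045, "roll": 0},
  ],
)

```text
time: 26.6
tool_pos: [0.6022, 0.3699, 0.1535]
tcp_rot: [-3.032, -0.823, -0.0]
wrist_force: [0.2, 0.2, -0.2]
width: 0.71
grip_force: 33.3
```

Run:
```python
from h import *
go(.6035,.370,.119)
```

```text
p [0.6022 0.3699 0.1535] yawY -59.6 q6 1.56 | d mm [ 1.1  0.6 34.5] roll 0 rows 0.6
```

Request:
step_arm(
  commands=[
    {"fingers": 1, "dx": 0.001, "dy": 0, "dz": 0.01, "roll": 0},
    {"fingers": 1, "dx": 0.001, "dy": 0, "dz": 0.02, "roll": 0},
    {"fingers": 1, "dx": 0.001, "dy": 0, "dz": 0.028, "roll": 0},
    {"fingers": 1, "dx": 0.001, "dy": 0, "dz": 0.032, "roll": 0},
    {"fingers": 1, "dx": 0.001, "dy": 0, "dz": 0.034, "roll": 0},
    {"fingers": 1, "dx": 0.001, "dy": 0, "dz": 0.034, "roll": 0},
  ],
)

```text
time: 27.35
tool_pos: [0.6028, 0.3701, 0.1192]
tcp_rot: [3.032, 0.823, -0.001]
wrist_force: [-1.1, -0.6, -0.4]
width: 0.708
grip_force: 33.3
```

Request:
step_arm(
  commands=[
    {"fingers": -1, "dx": 0, "dy": 0, "dz": 0, "roll": 0},
    {"fingers": -1, "dx": 0, "dy": 0, "dz": 0, "roll": 0},
    {"fingers": -1, "dx": 0, "dy": 0, "dz": 0, "roll": 0},
    {"fingers": -1, "dx": 0, "dy": 0, "dz": 0, "roll": 0},
    {"fingers": -1, "dx": 0, "dy": 0, "dz": -0.03, "roll": 0},
    {"fingers": -1, "dx": 0, "dy": 0, "dz": -0.09, "roll": 0},
    {"fingers": -1, "dx": 0, "dy": 0, "dz": -0.15, "roll": 0},
    {"fingers": -1, "dx": 0, "dy": 0, "dz": -0.17, "roll": 0},
  ],
)

```text
time: 28.35
tool_pos: [0.605, 0.3714, 0.2958]
tcp_rot: [-3.03, -0.823, -0.014]
wrist_force: [0.3, 0.9, 0.1]
width: 1.0
grip_force: 0.0
```

Run:
```python
from h import *
for _ in range(4): read_camera("wrist")
im=sleeves(); cv2.imwrite("pics/p3.png",im); go(.38,.28,.22,47.9)
```

```text
orange px [163 232  22  20 200] ztop 0.0283 xy mm [424.3 407.8] r 15.9
blue px [ 14 292  62  28 340] ztop -0.0925 xy mm [ 91.3 571. ] r 53.2
blue px [  0 299  34  21 300] ztop -0.0575 xy mm [108.4 598.1] r 29.3
green px [227 142  66  65 922] ztop 0.1487 xy mm [601.5 370.9] r 30.8
p [0.6019 0.3696 0.2861] yawY -59.6 q6 1.56 | d mm [-236.4  -34.9   67.2] roll 72.5 rows 4.0
```

View pics/p3.png

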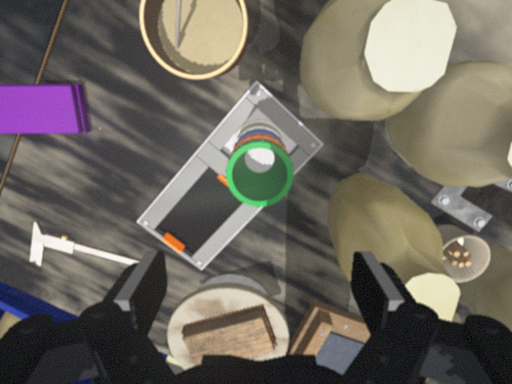

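The stack stands nested: the green collar at (259,173) has the orange, blue and white cup rims below it, and the green top is at z=0.149. The block is next.

Request:
step_arm(
  commands=[
    {"fingers": -1, "dx": -0.03, "dy": -0.005, "dz": 0, "roll": -10},
    {"fingers": -1, "dx": -0.06, "dy": -0.01, "dz": 0, "roll": -20},
    {"fingers": -1, "dx": -0.09, "dy": -0.015, "dz": 0, "roll": -30},
    {"fingers": -1, "dx": -0.12, "dy": -0.02, "dz": 0, "roll": -40},
    {"fingers": -1, "dx": -0.15, "dy": -0.025, "dz": 0.02, "roll": -50},
    {"fingers": -1, "dx": -0.18, "dy": -0.03, "dz": 0.04, "roll": -60},
    {"fingers": -1, "dx": -0.21, "dy": -0.036, "dz": 0.05, "roll": -70},
    {"fingers": -1, "dx": -0.245, "dy": -0.042, "dz": 0.05, "roll": -80},
  ],
)

```text
time: 29.6
tool_pos: [0.3673, 0.2807, 0.2346]
tcp_rot: [-1.784, -2.582, 0.012]
wrist_force: [-0.0, 0.3, -0.2]
width: 0.999
grip_force: 0.0
```

Request:
step_arm(
  commands=[
    {"fingers": -1, "dx": 0, "dy": 0, "dz": 0, "roll": -10},
    {"fingers": -1, "dx": 0, "dy": 0, "dz": 0, "roll": -20},
    {"fingers": -1, "dx": 0, "dy": 0, "dz": 0, "roll": -27.5},
    {"fingers": -1, "dx": 0, "dy": 0, "dz": 0, "roll": -27.5},
    {"fingers": -1, "dx": 0, "dy": 0, "dz": 0, "roll": -27.5},
  ],
)

```text
time: 30.22
tool_pos: [0.3696, 0.2821, 0.2377]
tcp_rot: [-1.131, -2.929, 0.004]
wrist_force: [-0.5, 0.5, -0.4]
width: 1.002
grip_force: 0.0
```

```bash
cat >> h.py <<'E'
def block(x=.369,y=.282,lo=.088,hi=.11,rad=.085):
    im,d,P=cloud("wrist"); m=(P[...,2]>lo)&(P[...,2]<hi)&(np.hypot(P[...,0]-x,P[...,1]-y)<rad)
    q=(P[m][:,:2]*1000).astype(np.float32); r=cv2.minAreaRect(q); b=cv2.boxPoints(r)
    e=max([b[1]-b[0],b[2]-b[1]],key=lambda t:np.hypot(*t))
    print("block",m.sum(),np.round(r[0],1),np.round(r[1],1),"long",round(np.degrees(np.arctan2(e[1],e[0]))%180,1),"z",np.percentile(P[m][:,2],[5,50,95]).round(4)); return im
E
python3 - <<'E'
from h import *
read_camera("wrist"); block(); go(.369,.282,.1,47.9)
E
```

```text
block 7234 [369.2 282.2] [ 58.1 111.3] long 137.8 z [0.0955 0.097  0.0981]
p [0.3701 0.2823 0.2384] yawY 47.8 q6 -0.24 | d mm [  0.5  -0.7 138.4] roll -0.1 rows 2.2
```

Request:
step_arm(
  commands=[
    {"fingers": -1, "dx": 0, "dy": -0.001, "dz": 0.04, "roll": 0},
    {"fingers": -1, "dx": 0, "dy": -0.001, "dz": 0.09, "roll": 0},
    {"fingers": -1, "dx": 0, "dy": -0.001, "dz": 0.13, "roll": 0},
    {"fingers": -1, "dx": 0, "dy": -0.001, "dz": 0.15, "roll": 0},
    {"fingers": -1, "dx": 0, "dy": -0.001, "dz": 0.162, "roll": 0},
    {"fingers": -1, "dx": 0, "dy": -0.001, "dz": 0.162, "roll": 0},
  ],
)

```text
time: 31.08
tool_pos: [0.3694, 0.2816, 0.0768]
tcp_rot: [-1.129, -2.931, 0.002]
wrist_force: [0.3, 0.2, 0.0]
width: 0.997
grip_force: 0.0
```

Request:
step_arm(
  commands=[
    {"fingers": 1, "dx": 0, "dy": 0, "dz": 0, "roll": 0},
    {"fingers": 1, "dx": 0, "dy": 0, "dz": 0, "roll": 0},
    {"fingers": 1, "dx": 0, "dy": 0, "dz": 0, "roll": 0},
    {"fingers": 1, "dx": 0, "dy": 0, "dz": 0, "roll": 0},
    {"fingers": 1, "dx": 0, "dy": 0, "dz": -0.02, "roll": 0},
    {"fingers": 1, "dx": 0, "dy": 0, "dz": -0.06, "roll": 0},
    {"fingers": 1, "dx": 0, "dy": 0, "dz": -0.1, "roll": 0},
    {"fingers": 1, "dx": 0, "dy": 0, "dz": -0.1, "roll": 0},
  ],
)

```text
time: 32.08
tool_pos: [0.372, 0.2834, 0.1811]
tcp_rot: [1.127, 2.928, 0.01]
wrist_force: [-0.3, 0.2, -2.0]
width: 0.694
grip_force: 33.2
```

Run:
```python
from h import *
for _ in range(3): read_camera("wrist")
go(.4815,.397,.12,78.3); block(lo=.17,hi=.25)
```

```text
p [0.3689 0.2813 0.1762] yawY 47.9 q6 -0.24 | d mm [ -5.9 161.4  55.9] roll -30.4 rows 2.7
block 47929 [365.4 284.8] [111.5 117.6] long 176.8 z [0.1918 0.1951 0.2459]
```

Run:
```python
from h import *
im,d,P=cloud("wrist"); X,Y,H=P[...,0],P[...,1],P[...,2]
near=np.hypot(X-.482,Y-.397)<.075
m=near&(H>.004)&(H<.0185)&(im.max(-1)<80); q=(P[m][:,:2]*1000).astype(np.float32)
a=np.radians(168.2); ax=np.array([np.cos(a),np.sin(a)]); bx=np.array([-ax[1],ax[0]])
print(m.sum(),cv2.minAreaRect(q)); 
for v in (ax,bx): print(np.percentile(q@v,[1,50,99]).round(1), (np.array([482,397])@v).round(1))
t=near&(H>.0215)&(H<.03); q=P[t][:,:2]*1000; s=q@bx; l=q@ax; c=np.array([482,397])
sel=abs(l-c@ax)<40; h=np.sort(s[sel]-c@bx); print("walls",t.sum(),h[h<0][-20:].round(1),h[h>0][:20].round(1))
g=cv2.cvtColor(im,cv2.COLOR_BGR2HSV); o=cv2.inRange(g,(5,150,120),(20,255,255))>0
for sg in (-1,1):
    k=o&near&(H<.035)&((((X*1000-482)*ax[0]+(Y*1000-397)*ax[1])*sg)>30); print("lip",k.sum(),np.median(P[k],0).round(4) if k.any() else '')
```

```text
7394 ((482.21710205078125, 383.1185302734375), (92.0823745727539, 119.59613800048828), 78.60810089111328)
[-452.  -391.  -337.3] -390.6
[-519.  -489.2 -455.8] -487.2
walls 7619 [-31.2 -31.1 -31.1 -31.1 -31.1 -31.1 -31.1 -31.1 -31.1 -31.1 -31.  -31.
 -31.  -31.  -31.  -31.  -30.8 -30.8 -30.8 -30.7] [34.3 34.4 34.5 34.5 34.5 34.5 34.6 34.6 34.6 34.6 34.6 34.7 34.7 34.7
 34.8 34.8 34.8 34.8 34.8 34.9]
lip 471 [0.5393 0.3836 0.024 ]
lip 275 [0.424  0.4077 0.0264]
```

Request:
step_arm(
  commands=[
    {"fingers": 1, "dx": -0.002, "dy": 0.04, "dz": 0, "roll": -10},
    {"fingers": 1, "dx": -0.004, "dy": 0.08, "dz": 0, "roll": -20},
    {"fingers": 1, "dx": -0.006, "dy": 0.12, "dz": 0, "roll": -30.5},
    {"fingers": 1, "dx": -0.007, "dy": 0.16, "dz": 0, "roll": -30.5},
    {"fingers": 1, "dx": -0.007, "dy": 0.16, "dz": 0.05, "roll": -30.5},
    {"fingers": 1, "dx": -0.007, "dy": 0.16, "dz": 0.1, "roll": -30.5},
    {"fingers": 1, "dx": -0.007, "dy": 0.16, "dz": 0.1, "roll": -30.5},
    {"fingers": 1, "dx": -0.007, "dy": 0.16, "dz": 0.1, "roll": -30.5},
  ],
)

```text
time: 33.33
tool_pos: [0.4825, 0.396, 0.0778]
tcp_rot: [0.318, 3.125, 0.0]
wrist_force: [1.4, 0.9, 0.8]
width: 0.691
grip_force: 33.2
```

Run:
```python
from h import *
for _ in range(3): read_camera("wrist")
go(.4817,.3953,.03,78.4)
im,d,P=cloud("wrist"); cv2.imwrite("pics/b1.png",im)
```

```text
p [0.4839 0.3971 0.0802] yawY 78.4 q6 -0.72 | d mm [ 2.  -2.4 50.2] roll -0.0 rows 0.8
```

View pics/b1.png

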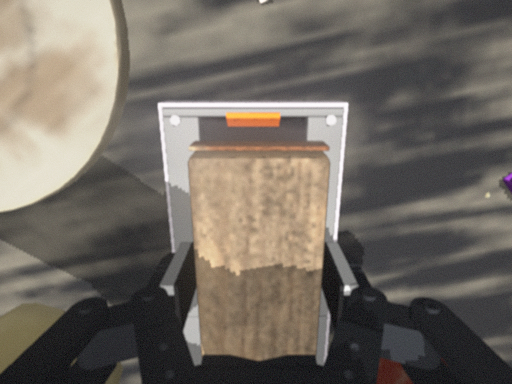

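The block is held square over the cutout, with the near lip visible at (253,120). I'll align and lower it.

Request:
step_arm(
  commands=[
    {"fingers": 1, "dx": 0.002, "dy": -0.002, "dz": 0, "roll": 0},
    {"fingers": 1, "dx": 0.002, "dy": -0.002, "dz": 0.02, "roll": 0},
    {"fingers": 1, "dx": 0.002, "dy": -0.002, "dz": 0.038, "roll": 0},
    {"fingers": 1, "dx": 0.002, "dy": -0.002, "dz": 0.038, "roll": 0},
    {"fingers": 1, "dx": 0.002, "dy": -0.002, "dz": 0.038, "roll": 0},
  ],
)

```text
time: 34.15
tool_pos: [0.4796, 0.394, 0.0385]
tcp_rot: [-0.318, -3.125, 0.001]
wrist_force: [0.9, 0.1, -1.5]
width: 0.693
grip_force: 33.2
```

Run:
```python
from h import *
go(.4817,.3953,.028,78.4)
```

```text
p [0.4796 0.394  0.0385] yawY 78.4 q6 -0.72 | d mm [-1.8  1.7 10.5] roll -0.0 rows 0.2
```

Request:
step_arm(
  commands=[
    {"fingers": 1, "dx": -0.002, "dy": 0.0015, "dz": 0, "roll": 0},
    {"fingers": 1, "dx": -0.002, "dy": 0.0015, "dz": 0.004, "roll": 0},
    {"fingers": 1, "dx": -0.002, "dy": 0.0015, "dz": 0.008, "roll": 0},
    {"fingers": 1, "dx": -0.002, "dy": 0.0015, "dz": 0.008, "roll": 0},
    {"fingers": 1, "dx": -0.002, "dy": 0.0015, "dz": 0.008, "roll": 0},
  ],
)

```text
time: 34.78
tool_pos: [0.482, 0.3953, 0.0312]
tcp_rot: [-0.318, -3.125, 0.0]
wrist_force: [-0.5, -0.2, -0.6]
width: 0.694
grip_force: 33.2
```

Request:
step_arm(
  commands=[
    {"fingers": 1, "dx": 0, "dy": 0, "dz": 0.002, "roll": 0},
    {"fingers": 1, "dx": 0, "dy": 0, "dz": 0.004, "roll": 0},
    {"fingers": 1, "dx": 0, "dy": 0, "dz": 0.004, "roll": 0},
  ],
)

```text
time: 35.15
tool_pos: [0.4823, 0.3956, 0.0276]
tcp_rot: [0.318, 3.125, 0.001]
wrist_force: [-0.3, 1.0, 2.6]
width: 0.693
grip_force: 33.6
```

Force is rising at the lips (2.6 N), so the block is seated on them. Next I'll release, rise, close the fingers and press.

Request:
step_arm(
  commands=[
    {"fingers": -1, "dx": 0, "dy": 0, "dz": 0, "roll": 0},
    {"fingers": -1, "dx": 0, "dy": 0, "dz": 0, "roll": 0},
    {"fingers": -1, "dx": 0, "dy": 0, "dz": 0, "roll": 0},
    {"fingers": -1, "dx": 0, "dy": 0, "dz": 0, "roll": 0},
    {"fingers": -1, "dx": 0, "dy": 0, "dz": -0.04, "roll": 0},
    {"fingers": -1, "dx": 0, "dy": 0, "dz": -0.09, "roll": 0},
    {"fingers": 1, "dx": 0, "dy": 0, "dz": -0.09, "roll": 0},
    {"fingers": 1, "dx": 0, "dy": 0, "dz": -0.09, "roll": 0},
  ],
)

```text
time: 36.15
tool_pos: [0.482, 0.3952, 0.1173]
tcp_rot: [0.318, 3.125, 0.0]
wrist_force: [-0.8, 0.4, -0.5]
width: 0.598
grip_force: 0.0
```

Run:
```python
from h import *
for _ in range(3): read_camera("wrist")
im,d,P=cloud("wrist"); print(read_state()['width'])
m=(np.hypot(P[...,0]-.4817,P[...,1]-.3955)<.07)&(P[...,2]>.033)&(P[...,2]<.06); q=(P[m][:,:2]*1000).astype(np.float32)
print(m.sum(),cv2.minAreaRect(q),np.percentile(P[m][:,2],[5,50,95])); print(P[m][:,:2].max(0),P[m][:,:2].min(0))
A=np.c_[P[m][:,:2]-[.4817,.3955],np.ones(m.sum())]; print("plane",np.linalg.lstsq(A,P[m][:,2],rcond=None)[0].round(4))
go(.4817,.3955,.06)
```

```text
0.23478884301298392
11517 ((480.8081970214844, 396.9728698730469), (59.82514190673828, 111.71771240234375), 78.1767578125) [0.04492777 0.0469903  0.04816215]
[0.53856964 0.43753354] [0.42049055 0.36399297]
plane [ 0.0107 -0.0035  0.0468]
p [0.481  0.3945 0.1153] yawY 78.4 q6 -0.72 | d mm [-0.6  1.3 55.3] roll 0 rows 0.9
```

Request:
step_arm(
  commands=[
    {"fingers": 1, "dx": 0, "dy": 0.001, "dz": 0.03, "roll": 0},
    {"fingers": 1, "dx": 0, "dy": 0.001, "dz": 0.055, "roll": 0},
    {"fingers": 1, "dx": 0, "dy": 0.001, "dz": 0.065, "roll": 0},
    {"fingers": 1, "dx": 0, "dy": 0.001, "dz": 0.069, "roll": 0},
    {"fingers": 1, "dx": 0, "dy": 0.001, "dz": 0.072, "roll": 0},
    {"fingers": 1, "dx": 0, "dy": 0.001, "dz": 0.075, "roll": 0},
    {"fingers": 1, "dx": 0, "dy": 0.001, "dz": 0.075, "roll": 0},
  ],
)

```text
time: 37.22
tool_pos: [0.4829, 0.3968, 0.043]
tcp_rot: [0.318, 3.124, 0.002]
wrist_force: [-0.5, 0.4, 0.7]
width: -0.0
grip_force: 0.6
```

Request:
step_arm(
  commands=[
    {"fingers": 1, "dx": 0, "dy": 0, "dz": 0.002, "roll": 0},
    {"fingers": 1, "dx": 0, "dy": 0, "dz": 0.004, "roll": 0},
    {"fingers": 1, "dx": 0, "dy": 0, "dz": 0.005, "roll": 0},
    {"fingers": 1, "dx": 0, "dy": 0, "dz": 0.005, "roll": 0},
  ],
)

```text
time: 37.72
tool_pos: [0.4829, 0.3966, 0.0381]
tcp_rot: [0.318, 3.124, 0.001]
wrist_force: [-0.3, -0.4, 4.8]
width: 0.002
grip_force: 2.5
```

Request:
step_arm(
  commands=[
    {"fingers": 1, "dx": 0, "dy": 0, "dz": 0.001, "roll": 0},
    {"fingers": 1, "dx": 0, "dy": 0, "dz": 0.002, "roll": 0},
    {"fingers": 1, "dx": 0, "dy": 0, "dz": 0.002, "roll": 0},
  ],
)

```text
time: 38.1
tool_pos: [0.483, 0.3966, 0.038]
tcp_rot: [0.318, 3.124, 0.001]
wrist_force: [-3.1, -4.5, 16.0]
width: 0.003
grip_force: 7.9
```

Request:
step_arm(
  commands=[
    {"fingers": 1, "dx": 0, "dy": 0, "dz": -0.02, "roll": 0},
    {"fingers": 1, "dx": 0, "dy": 0, "dz": -0.06, "roll": 0},
    {"fingers": -1, "dx": 0, "dy": 0, "dz": -0.12, "roll": 0},
    {"fingers": -1, "dx": 0, "dy": 0, "dz": -0.17, "roll": 0},
    {"fingers": -1, "dx": 0, "dy": 0, "dz": -0.22, "roll": 0},
    {"fingers": -1, "dx": 0, "dy": 0, "dz": -0.22, "roll": 0},
    {"fingers": -1, "dx": 0, "dy": 0, "dz": -0.22, "roll": 0},
  ],
)

```text
time: 38.98
tool_pos: [0.482, 0.3961, 0.2551]
tcp_rot: [-0.318, -3.125, 0.0]
wrist_force: [-0.6, -0.3, -0.0]
width: 0.997
grip_force: 0.0
```

Run:
```python
from h import *
for _ in range(2): read_camera("wrist")
im,d,P=cloud("wrist"); cv2.imwrite("pics/b2.png",im)
m=(np.hypot(P[...,0]-.4817,P[...,1]-.3955)<.07)&(P[...,2]>.031)&(P[...,2]<.06); q=(P[m][:,:2]*1000).astype(np.float32)
print(m.sum(),cv2.minAreaRect(q),np.percentile(P[m][:,2],[5,50,95]))
sleeves(); go(.45,.25,.25); go(.504,.1,.2,-39.1)
```

```text
4810 ((482.1407165527344, 397.38201904296875), (58.107662200927734, 109.6208724975586), 78.35215759277344) [0.03700819 0.03847782 0.03976491]
orange px [228 257  61  35 813] ztop 0.1162 xy mm [596.4 371.6] r 30.4
blue px [232 244  53  26 404] ztop 0.0847 xy mm [590.8 373.2] r 29.1
green px [ 225  273   67   67 3381] ztop 0.1481 xy mm [600.2 371.3] r 31.4
p [0.4813 0.3956 0.2529] yawY 78.4 q6 -0.72 | d mm [   1.4 -148.9    3.4] roll 0 rows 2.4
p [0.4813 0.3956 0.2529] yawY 78.4 q6 -0.72 | d mm [ -81.8 -284.8   53.5] roll -62.5 rows 4.8
```

View pics/b2.png

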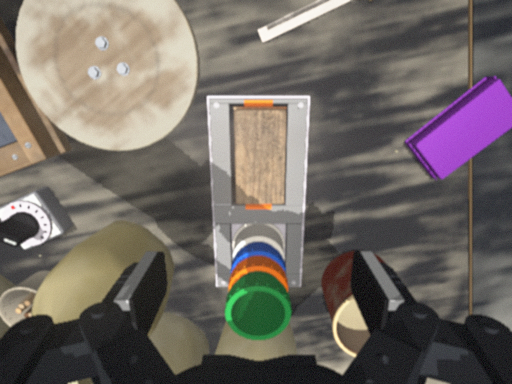

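The block is home (top z = 0.038) at (260,155), and the stack is nested at (257,290). Before turning the knob, I'll check clearance between the nearby vases and the wrist camera.

Run:
```python
from h import *
K=np.array([.5043,.1])
for f in ("top0.npz","w1.npz"):
    P=np.load(f)['P'].reshape(-1,3); r=P[:,:2]-K; D=np.hypot(*r.T); A=np.degrees(np.arctan2(r[:,1],r[:,0]))
    for lo,hi in ((.08,.12),(.12,.16),(.16,.19),(.19,.23)):
        s=(P[:,2]>lo)&(P[:,2]<hi)&(D<.19)
        for n,a0,a1 in (("L",15,110),("R",-110,15)):
            k=s&(A>a0)&(A<a1)
            if k.sum()>5: print(f,n,lo,"minD",np.percentile(D[k],2).round(3),"ang",np.percentile(A[k],[3,97]).round(0),"xy",np.median(P[k],0).round(3))
```

```text
top0.npz L 0.08 minD 0.069 ang [50. 76.] xy [0.539 0.196 0.107]
top0.npz R 0.08 minD 0.115 ang [-73.  -4.] xy [0.566 0.001 0.103]
top0.npz L 0.12 minD 0.075 ang [30. 72.] xy [0.563 0.188 0.144]
top0.npz R 0.12 minD 0.12 ang [-70.  -6.] xy [ 0.578 -0.007  0.14 ]
top0.npz L 0.16 minD 0.094 ang [35. 65.] xy [0.567 0.184 0.169]
top0.npz R 0.16 minD 0.129 ang [-65.  -4.] xy [ 0.583 -0.015  0.171]
top0.npz L 0.19 minD 0.102 ang [39. 61.] xy [0.587 0.199 0.206]
top0.npz R 0.19 minD 0.135 ang [-62.  -5.] xy [ 0.605 -0.023  0.202]
w1.npz L 0.08 minD 0.101 ang [56. 76.] xy [0.556 0.236 0.103]
w1.npz R 0.08 minD 0.123 ang [-73. -68.] xy [ 0.547 -0.022  0.091]
w1.npz L 0.12 minD 0.112 ang [49. 73.] xy [0.569 0.233 0.14 ]
w1.npz L 0.16 minD 0.108 ang [53. 65.] xy [0.567 0.221 0.172]
w1.npz L 0.19 minD 0.117 ang [55. 63.] xy [0.573 0.219 0.202]
```

The camera would foul the left vase if I gripped square to the bar now. Gripping about 44° ahead lets the closing pads turn the bar and keeps the camera clear.

Request:
step_arm(
  commands=[
    {"fingers": -1, "dx": 0.002, "dy": -0.06, "dz": 0, "roll": 10},
    {"fingers": -1, "dx": 0.004, "dy": -0.12, "dz": 0, "roll": 20},
    {"fingers": -1, "dx": 0.005, "dy": -0.18, "dz": 0, "roll": 30},
    {"fingers": -1, "dx": -0.02, "dy": -0.215, "dz": 0, "roll": 40},
    {"fingers": -1, "dx": -0.05, "dy": -0.25, "dz": 0, "roll": 50},
    {"fingers": -1, "dx": -0.082, "dy": -0.285, "dz": 0, "roll": 60},
    {"fingers": -1, "dx": -0.082, "dy": -0.285, "dz": 0.02, "roll": 70},
    {"fingers": -1, "dx": -0.082, "dy": -0.285, "dz": 0.02, "roll": 73.4},
  ],
)

```text
time: 40.17
tool_pos: [0.5036, 0.0994, 0.232]
tcp_rot: [-2.126, -2.308, 0.007]
wrist_force: [-0.0, -0.6, -0.9]
width: 0.999
grip_force: 0.0
```

Run:
```python
from h import *
for _ in range(4): read_camera("wrist")
im,d,P=cloud("wrist"); cv2.imwrite("pics/k1.png",im); r=P[...,:2]-[.5043,.1]; D=np.hypot(r[...,0],r[...,1])
m=(D<.03)&(P[...,2]>.06)&(P[...,2]<.09); q=(P[m][:,:2]*1000).astype(np.float32); print(m.sum(),cv2.minAreaRect(q),np.percentile(P[m][:,2],[50,95]))
m=(abs(P[...,0]-.43)<.03)&(abs(P[...,1]-.1)<.04)&(P[...,2]<.15); print("board side zmax",P[m][:,2].max() if m.any() else None)
go(.5043,.1,.1,5)
```

```text
523 ((505.0065612792969, 99.63800048828125), (34.00904083251953, 14.37488842010498), 50.44474792480469) [0.07207135 0.0736993 ]
board side zmax 0.029014539638686276
p [0.5051 0.1007 0.2349] yawY 5.1 q6 0.06 | d mm [ -0.6  -0.7 134.9] roll 0.1 rows 2.2
```

View pics/k1.png

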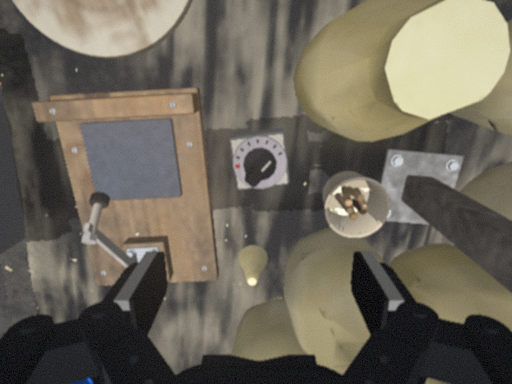

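The knob is at (260,165) with its mark to the upper right and the red tick at (237,166). The screw cup at (355,205) is close, so I'll approach with the fingers half open.

Request:
step_arm(
  commands=[
    {"fingers": -0.2, "dx": 0, "dy": 0, "dz": 0, "roll": 0},
    {"fingers": -0.2, "dx": 0, "dy": 0, "dz": 0.03, "roll": 0},
    {"fingers": -0.2, "dx": 0, "dy": 0, "dz": 0.07, "roll": 0},
    {"fingers": -0.2, "dx": 0, "dy": 0, "dz": 0.11, "roll": 0},
    {"fingers": -0.2, "dx": 0, "dy": 0, "dz": 0.14, "roll": 0},
    {"fingers": -0.2, "dx": 0, "dy": 0, "dz": 0.14, "roll": 0},
    {"fingers": -0.2, "dx": 0, "dy": 0, "dz": 0.14, "roll": 0},
  ],
  squeeze=20,
)

```text
time: 41.3
tool_pos: [0.5063, 0.1009, 0.0966]
tcp_rot: [2.121, 2.315, 0.002]
wrist_force: [0.3, -0.4, 0.2]
width: 0.6
grip_force: 0.0
```

Run:
```python
from h import *
go(.505,.0998,.048,5)
```

```text
p [0.5063 0.1009 0.0966] yawY 5.0 q6 0.06 | d mm [-1.  -1.5 48.6] roll 0.0 rows 0.8
```

Request:
step_arm(
  commands=[
    {"fingers": -0.2, "dx": -0.001, "dy": -0.001, "dz": 0.02, "roll": 0},
    {"fingers": -0.2, "dx": -0.001, "dy": -0.001, "dz": 0.04, "roll": 0},
    {"fingers": -0.2, "dx": -0.001, "dy": -0.001, "dz": 0.048, "roll": 0},
    {"fingers": -0.2, "dx": -0.001, "dy": -0.001, "dz": 0.048, "roll": 0},
    {"fingers": 1, "dx": -0.001, "dy": -0.001, "dz": 0.048, "roll": 0},
    {"fingers": 1, "dx": -0.001, "dy": -0.001, "dz": 0.048, "roll": 0},
    {"fingers": 1, "dx": -0.001, "dy": -0.001, "dz": 0.048, "roll": 0},
    {"fingers": 1, "dx": -0.001, "dy": -0.001, "dz": 0.048, "roll": 0},
  ],
)

```text
time: 42.3
tool_pos: [0.5057, 0.1008, 0.0491]
tcp_rot: [2.123, 2.315, 0.006]
wrist_force: [-0.8, 5.0, 5.9]
width: 0.16
grip_force: 25.9
```

Opening of 13.6 mm means the bar has swung into line. Now I'll turn it counter-clockwise.

Request:
step_arm(
  commands=[
    {"fingers": 1, "dx": 0, "dy": 0, "dz": 0, "roll": -10},
    {"fingers": 1, "dx": 0, "dy": 0, "dz": 0, "roll": -20},
    {"fingers": 1, "dx": 0, "dy": 0, "dz": 0, "roll": -30},
    {"fingers": 1, "dx": 0, "dy": 0, "dz": 0, "roll": -40},
    {"fingers": 1, "dx": 0, "dy": 0, "dz": 0, "roll": -50},
    {"fingers": 1, "dx": 0, "dy": 0, "dz": 0, "roll": -60},
    {"fingers": 1, "dx": 0, "dy": 0, "dz": 0, "roll": -70},
    {"fingers": 1, "dx": 0, "dy": 0, "dz": 0, "roll": -80},
  ],
)

```text
time: 43.3
tool_pos: [0.5025, 0.0978, 0.049]
tcp_rot: [-0.126, -3.135, 0.006]
wrist_force: [-10.6, -7.9, 18.5]
width: 0.162
grip_force: 27.5
```

Request:
step_arm(
  commands=[
    {"fingers": 1, "dx": 0, "dy": 0, "dz": 0, "roll": -8},
    {"fingers": 1, "dx": 0, "dy": 0, "dz": 0, "roll": -16},
    {"fingers": 1, "dx": 0, "dy": 0, "dz": 0, "roll": -22},
    {"fingers": 1, "dx": 0, "dy": 0, "dz": 0, "roll": -26},
    {"fingers": 1, "dx": 0, "dy": 0, "dz": 0, "roll": -28},
    {"fingers": 1, "dx": 0, "dy": 0, "dz": 0, "roll": -28},
  ],
)

```text
time: 44.05
tool_pos: [0.5028, 0.0969, 0.0492]
tcp_rot: [0.611, -3.077, 0.002]
wrist_force: [-9.3, -11.3, 17.5]
width: 0.159
grip_force: 117.8
```

Run:
```python
from h import *
go(.505,.1,.048,114.4); s=read_state(); print(s['torque'],s['wrist_force'],s['q'][5])
```

```text
p [0.5028 0.0969 0.0492] yawY 112.5 q6 -1.82 | d mm [-3.2  2.   1.2] roll -1.9 rows 0.1
[-2.06369666  1.58522665 -3.33346493] [ -9.32518273 -11.32952226  17.46578159] -1.8187551700374858
```

The torque shows the knob is hard on the zero stop. I'll release and rise.

Request:
step_arm(
  commands=[
    {"fingers": -0.2, "dx": 0, "dy": 0, "dz": 0, "roll": 0},
    {"fingers": -0.2, "dx": 0, "dy": 0, "dz": 0, "roll": 0},
    {"fingers": -0.2, "dx": 0, "dy": 0, "dz": 0, "roll": 0},
    {"fingers": -0.2, "dx": 0, "dy": 0, "dz": -0.04, "roll": 0},
    {"fingers": -0.2, "dx": 0, "dy": 0, "dz": -0.1, "roll": 0},
    {"fingers": -0.2, "dx": 0, "dy": 0, "dz": -0.16, "roll": 0},
    {"fingers": -0.2, "dx": 0, "dy": 0, "dz": -0.2, "roll": 0},
    {"fingers": -0.2, "dx": 0, "dy": 0, "dz": -0.2, "roll": 0},
  ],
)

```text
time: 45.05
tool_pos: [0.5071, 0.1003, 0.2521]
tcp_rot: [-0.625, 3.07, -0.001]
wrist_force: [0.6, -0.0, -0.9]
width: 0.603
grip_force: 0.0
```

Run:
```python
from h import *
for _ in range(3): read_camera("wrist")
im,d,P=cloud("wrist"); r=P[...,:2]-[.5043,.1]; D=np.hypot(r[...,0],r[...,1])
m=(D<.035)&(P[...,2]>.06)&(P[...,2]<.09); q=(P[m][:,:2]*1000).astype(np.float32); print(m.sum(),cv2.minAreaRect(q))
m=(D<.06)&(P[...,2]>.02)&(P[...,2]<.035); q=(P[m][:,:2]*1000).astype(np.float32); print("counter",cv2.minAreaRect(q))
g=cv2.cvtColor(im,cv2.COLOR_BGR2HSV); w=(cv2.inRange(g,(0,140,120),(6,255,255))>0)&(D<.04); print("tick",np.median(P[w],0) if w.any() else None)
vv,uu=np.where((D<.03)&(P[...,2]>.06)); u,v=int(uu.mean()),int(vv.mean())
a=np.hstack([cv2.resize(im[max(v-35,0):v+35,max(u-35,0):u+35],(400,400),interpolation=cv2.INTER_CUBIC)])
t,_,Pt=cloud("top"); b=cv2.resize(t[130:230,135:235],(400,400),interpolation=cv2.INTER_CUBIC); cv2.imwrite("pics/k2.png",np.hstack([a,b]))
```

```text
463 ((504.7279968261719, 98.46076202392578), (34.32046127319336, 13.97465705871582), 12.242033958435059)
counter ((504.9078369140625, 98.48712158203125), (62.244720458984375, 62.144798278808594), 12.138921737670898)
tick [0.481627   0.09364832 0.03483902]
```

View pics/k2.png

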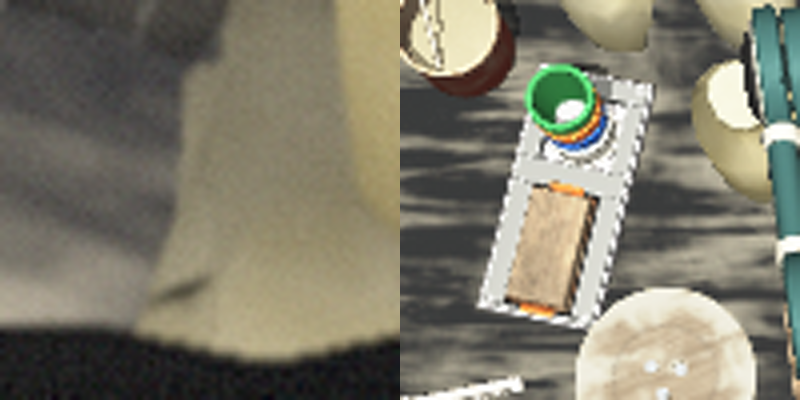

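The right panel shows the stack nested upright at (570,110) and the block home at (550,245); the left panel missed the knob. The measured bar angle of 12.2° matches the counter's axis, and the tick bearing of about 192° puts the mark on zero. Handing in.

```bash
python3 -c "
from h import *
print(finish_job())"
```

```text
the job is handed in; nothing more can be done
None
```

I packed the kit and handed it in at about 45 s of the 210 s limit: the three sleeves present (blue, orange, green; yellow was absent) are nested in the cup, the sanding block is pressed home, and the knob is on its zero stop. My measurements before handing in agreed with this, but the hand-in returned no verdict.

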